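# Hang the splash guard on its keyhole studs

### The arm

A 6-joint arm with a two-finger parallel gripper is mounted at the origin on a cart in front of the work surface, level with it; the furniture and walls round the work are solid. World frame = base frame: x ahead of the robot, y to its left, z up, the work surface at z = 0. Lengths are in mm, angles in rad, forces in N, time in s.
With the tool pointing down it reaches from about 275 to 1000 mm from the base axis. Payload 8.4 kg.
Tool frame: the origin (TCP) lies midway between the tips of the shut fingers; the grasp point (between the pads) lies 19 mm behind it; z points along the fingers, y is the line along which they close (so a half turn about z gives the same grasp; the last joint's range is limited). The gripper opens to 85 mm and grips with 20 to 120 N. Pads are 22 mm wide; open, the fingers measure 114 mm over their backs; the gripper's body (76 mm by 85 mm) begins 54 mm behind the grasp point. The pads swing forward as they close: fully open they stand 13 mm farther back than shut.
Start: joints at [1.208, 0.353, 1.633, -0, 1.155, -0.002], TCP at [220.638, 584.762, 206.281] pointing down, gripper open.
Joint ranges: [-2.63, 2.63], [-0.92, 2.1], [0.06, 2.66], [-1.3, 4.44], [0, 2.69], [-3.02, 3.02]. Speed limits (rad/s): [2.22, 2.22, 2.79, 3.14, 3.14, 3.14].

### API

Orientations are given as [roll, pitch, yaw] about the fixed x, y, z axes, in that order (R = Rz(yaw) Ry(pitch) Rx(roll)).
In Python, from rig import monitor, imaging, r gives the robot as it stands.
- The arm moves only by the tool drive_tool, never from a script. Its argument "plan" is a list of rows, each an object of numbers: "x", "y", "z": the shift along the tool's x, y, z in units of 50 mm (1.0 is 50 mm); "ax", "ay", "az": the turn, a rotation vector about the tool's x, y, z in units of 6 degrees (1.0 is 6 degrees); "hand": the finger opening in mm, from 0 to 85.4. In form: [{"x": .., "y": .., "z": .., "ax": .., "ay": .., "az": .., "hand": ..}, ...]. A call has 1 to 8 rows; each row is the pose to reach, as a shift and turn from the pose commanded when the call began, along the tool's axes at that moment; what a row does not reach only later rows make up. A row lasts 1/10 s, in which the tool goes at most 50 mm and 8.59 degrees, less where a joint would pass 70% of its speed; a pose out of reach is approached as far as the arm can. A call with a gripper value outside its range is refused whole. The fingers move at their own pace and stop on an object; "grip_force" is the grip in N (left out, the last holds). Time passes only in rows, so rows that repeat a pose let the fingers close. It gives the time, the measured TCP pose, the force, the opening and the grip force at its end, in the units of the state.
- monitor.sense(): the state, without advancing time (a new reading comes with each control period).
- imaging.grab_frame(name): name is "scene" or "top" or "wrist"; returns the picture (480x640x3 uint8, red, green, blue); there is no depth.
- imaging.camera_info(name): a dict with "mtx" (3x3 intrinsics, pixels), "dist" ([k1, k2, p1, p2, k3] as OpenCV has them; the pictures are not rectified), "R" (3x3) and "t" (3): a world point X has camera coordinates R X + t. Camera axes: x right, y down, z forward; pixel columns grow to the right and rows downward; lengths in mm; the calibration is good to about 2 mm. A picture is of the moment at which its call begins: read the wrist's pose just before it. camera_info takes no time and is no camera call; for the wrist camera it gives the pose at the moment of the call.
- r.sign_off(): hands the job in; it is judged then, once.
The state is a dict: "clock": time; "qpos": joint angles; "qvel": joint speeds; "joint_efforts": joint torques, N m; "eef_pos": TCP position; "tcp_rot": TCP orientation; "contact_force": force on the tool from outside, world axes, zero at the start; "wrist_torque": the same for the moment, N m; "opening": opening from 0.0 (shut) to 1.0 (fully open); "grasp_force": force on a finger pad.
Only numpy, scipy, OpenCV 4.12 (cv2) and the standard library are available. Lean on these libraries where they do the work, as an engineer would, in place of code of your own. Each camera call takes 0.05 s, during which the arm holds its last target. There are 200 camera calls.

### The job

Take the steel splash guard out of the wire drying rack, turn it so that its drip ledge faces the front of the stand, stand its lower edge in the stand's floor channel and let go, so that it leans back against the stand. Then work it sideways until its two keyhole openings drop over the stud heads, and push it on to the right, seen from the front, until both studs are at the ends of their slots and it hangs flat against the posts. Do it gently, never ramming or forcing the guard against the stand, and leave the spice jar, the salt shaker and the sauce bowl where they are.

Things in the scene. Friction and masses are not known exactly. Their poses are not given: they have to be found in the camera images.
- guard: Splash guard, loose, 0.25 to 0.45 kg, parked upright in the rack: plain steel sheet 4 mm thick (its x), 150 mm wide (y), 145 mm tall (z), dark grip bar on its top edge, two keyholes (square opening, then a narrower slot running to +y). Origin: middle of its lower edge, mid thickness; z up along the sheet, -x its front face (with the drip ledge).
- grip_bar (a point): On the guard, middle of the grip bar, 160 mm above the lower edge. The bar is 10 mm thick (guard x), 60 mm long (guard y), and runs from 143 to 177 mm above the lower edge. Axes as the guard's.
- drip_ledge (a point): On the guard, outer edge of the drip ledge: a ledge 120 mm wide, 14 mm proud of the sheet's middle plane, 49 to 58 mm above the lower edge, on the front (-x) face only.
- upper_opening (a point): On the guard at mid thickness, y = +24, z = 115 mm: centre of the upper keyhole's square opening, 23.5 mm wide and high. Its slot, 12 mm high, runs from it to guard +y.
- lower_opening (a point): On the guard, y = -56, z = 90 mm: the same for the lower keyhole, equal in size, its slot also to guard +y.
- upper_slot_end (a point): On the guard at mid thickness, y = +40, z = 115 mm: where the upper stud's axis lies when home at the slot's end, 16 mm from the opening's centre (1.5 mm of give). Axes as the guard's.
- lower_slot_end (a point): On the guard, y = -40, z = 90 mm: the same for the lower keyhole.
- stand: The guard's steel stand screwed to the worktop. Origin on the worktop under the hung guard's lower edge; -x its front (towards the robot), +y its left as the robot sees it, z up. Base plate 120 x 210 x 6 mm (x -50 to 70, y -95 to 115 mm). Hung, the guard has origin y = 0 here and the stand's yaw, and leans back (top to +x) 15 degrees; leaning on the stud noses before it drops on, about 7 degrees.
- channel (a point): On the stand, middle of the floor channel, which runs along stand y for 200 mm; this point is on its floor (6 mm above the worktop), 2 mm in front of the stand's origin. Front wall: inner face at stand x = -5 mm, top 18 mm above the worktop, then a lip flaring forward at 45 degrees to x = -20 mm, 30 mm up. Rear side: the posts. The guard's lower edge has about 3 mm of play in it front to back.
- post_face (a point): On the stand, midway between the two flat posts, in the plane of their front faces, where the hung guard's back lies. Posts are 26 mm wide at stand y = +40 and -40 mm, lean back 15 degrees, tops about 131 (left) and 107 mm (right) above the worktop. Above the channel nothing of the stand lies beyond y = +-53 mm.
- upper_stud (a point): On the stand, on the upper (left, +y) stud's axis at the middle of the hung guard's thickness; meets upper_slot_end when home. Axes as the stand's. Stud, square to the post's face: neck 8 mm thick and 7 mm long, then a round head 18 mm across, 5 mm long, tapering to 13 mm at its nose.
- lower_stud (a point): The same for the equal, lower (right, -y) stud; meets lower_slot_end when home.
- rack: Grey drying rack of steel wire, fixed, 90 x 110 mm and 43 mm tall; origin under its middle on the worktop, wires along its y. The guard stands on its 8 mm thick base between the two middle wires, leaning about 8 degrees to its own front (-x). The tall rice cooker stands 10 to 15 cm beyond it: bring the guard away to the robot's right before turning it.
- spice_jar: Bystander: spice jar with a screw cap, 45 mm across, 106 mm tall, origin under its middle.
- salt_shaker: Bystander: salt shaker, 44 mm across, 90 mm tall, origin under its middle.
- sauce_bowl: Bystander: small black bowl, 76 mm across, 30 mm tall, origin under its middle.

How it is judged (in metres and radians):
On the way:
1. the guard stands in the stand's channel, drip ledge to the front, leaning back, let go and not yet locked (height (world z) of guard below 0.011 m and x of guard in the frame of stand between -0.009 and 0.009 m and x of grip_bar in the frame of stand above 0.008 m and (y of upper_slot_end in the frame of upper_stud above 0.008 m or y of upper_slot_end in the frame of upper_stud below -0.008 m) and contact force between the fingers and guard below 0.1 N), for 0.2 s.
At the end, for the whole second after the job is handed in: The guard hangs on both studs, ledge to the front: each slot end within 4 mm of its stud sideways and front to back (the upper one within 5 mm in height), at rest and released (x of upper_slot_end in the frame of upper_stud between -0.004 and 0.004 m and y of upper_slot_end in the frame of upper_stud between -0.004 and 0.004 m and x of lower_slot_end in the frame of lower_stud between -0.004 and 0.004 m and y of lower_slot_end in the frame of lower_stud between -0.004 and 0.004 m and z of upper_slot_end in the frame of upper_stud between -0.005 and 0.005 m and linear speed of guard below 0.01 m/s and angular speed of guard below 0.1 rad/s); the robot touches nothing.
It fails at once if the spice jar is moved more than 30 mm or knocked over (distance of spice_jar from where it was at the start of the episode above 0.03 m or angle between spice_jar's own z axis and vertical above 0.5 rad).
It fails at once if the salt shaker is moved more than 30 mm or knocked over (distance of salt_shaker from where it was at the start of the episode above 0.03 m or angle between salt_shaker's own z axis and vertical above 0.5 rad).
It fails at once if the sauce bowl is moved more than 30 mm or knocked over (distance of sauce_bowl from where it was at the start of the episode above 0.03 m or angle between sauce_bowl's own z axis and vertical above 0.5 rad).
It fails at once if the guard is rammed or forced against the stand (over 60 N) (contact force between guard and stand above 60 N).
It also fails if it takes over 48 s, if anything falls off the work surface, if the arm or the gripper's body presses on something with over 40 N, if the wrist force passes 120 N, or if a joint passes its speed limit or range.

## Working session

There is one attempt and no reset: what is moved stays moved. The work goes in short steps, Python scripts to look and compute and a tool call to move; the robot and the scene stay as the last step left them, time stands still between calls to the robot, and variables do not carry over. Pictures are saved under pics/ and viewed, at most 10 in all, crops included, and the job is handed in when it is done.

Besides the shell and the picture viewer there is one more tool, called in YAML: its name, and indented under it one key for each argument. drive_tool: Moves the arm, as the interface text tells. Its arguments: {"type":"object","properties":{"plan":{"type":"array","items":{"type":"object","properties":{"x":{"type":"number"},"y":{"type":"number"},"z":{"type":"number"},"ax":{"type":"number"},"ay":{"type":"number"},"az":{"type":"number"},"hand":{"type":"number"}}}},"grip_force":{"type":"number"}},"required":["plan"]}

```bash
mkdir -p pics
python3 - <<'E'
from rig import monitor, imaging, r
import cv2,numpy as np
s=monitor.sense();print({k:np.round(v,3).tolist() for k,v in s.items()})
for n in ["scene","top"]:
    im=imaging.grab_frame(n);cv2.imwrite(f"pics/{n}0.png",im[:,:,::-1])
    c=imaging.camera_info(n);print(n,{k:np.round(v,4).tolist() for k,v in c.items()})
E
```

```text
{'clock': 0.0, 'qpos': [1.208, 0.354, 1.634, -0.0, 1.155, -0.002], 'qvel': [0.001, 0.002, -0.001, -0.0, 0.0, 0.001], 'joint_efforts': [0.0, -60.526, -34.207, 0.0, 0.009, -0.0], 'eef_pos': [220.465, 584.304, 205.587], 'tcp_rot': [-3.14, 0.0, 2.781], 'contact_force': [0.316, -0.53, -0.05], 'wrist_torque': [0.014, 0.02, 0.034], 'grasp_force': 0.0, 'opening': 0.999}
scene {'mtx': [[538.5488, 0.0, 317.7375], [0.0, 538.5488, 234.0254], [0.0, 0.0, 1.0]], 'dist': [0.0173, 0.0, 0.0, 0.0, 0.0], 'R': [[0.8432, -0.5373, 0.0183], [-0.2169, -0.3711, -0.9029], [0.4919, 0.7574, -0.4295]], 't': [-564.5206, 84.4614, 1145.8003]}
top {'mtx': [[565.7942, 0.0, 320.5654], [0.0, 565.7942, 245.7087], [0.0, 0.0, 1.0]], 'dist': [-0.0544, 0.0, 0.0, 0.0, 0.0], 'R': [[0.0071, -0.9999, 0.0134], [-0.982, -0.0095, -0.1886], [0.1887, -0.0118, -0.982]], 't': [-350.8168, 476.6812, 1155.1573]}
```

View pics/scene0.png

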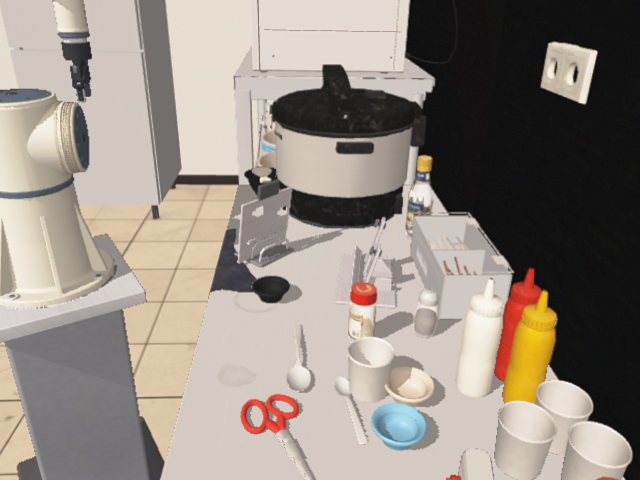

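View pics/top0.png

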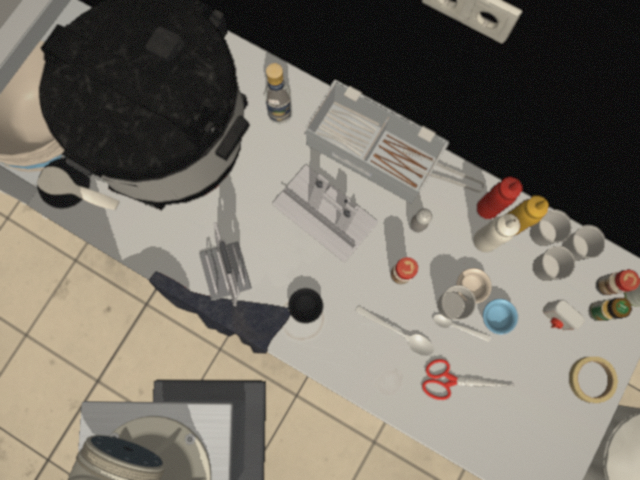

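The scene view shows the rack with the guard at about (262,230), the stand at (370,275), the jar at (362,310), the shaker at (428,312) and the bowl at (270,289). In the top view the rack is at (225,265), the stand at (325,212) and the bowl at (305,305). Next I'll look at enlarged crops.

```bash
cat > h.py <<'E'
import cv2,numpy as np
from rig import monitor, imaging, r
from scipy.spatial.transform import Rotation as Ro
def proj(n,X,c=None):
    c=c or imaging.camera_info(n)
    return cv2.projectPoints(np.atleast_2d(np.array(X,float)),cv2.Rodrigues(np.array(c["R"]))[0],np.array(c["t"],float),np.array(c["mtx"]),np.array(c["dist"]))[0][:,0]
def unproj(n,px,z,c=None):
    c=c or imaging.camera_info(n);R=np.array(c["R"]);t=np.array(c["t"])
    p=cv2.undistortPoints(np.array(px,float).reshape(-1,1,2),np.array(c["mtx"]),np.array(c["dist"]))[:,0]
    d=np.c_[p,np.ones(len(p))]@R;o=-R.T@t
    return o+d*((np.broadcast_to(z,len(p))-o[2])/d[:,2])[:,None]
E
python3 - <<'E'
from h import *
a=cv2.imread("pics/top0.png");s=cv2.imread("pics/scene0.png")
cv2.imwrite("pics/topc.png",cv2.resize(a[150:300,190:390],None,fx=4,fy=4,interpolation=cv2.INTER_CUBIC))
l=cv2.resize(s[165:285,225:305],None,fx=5,fy=5,interpolation=cv2.INTER_CUBIC)
l2=cv2.resize(s[200:320,320:400],None,fx=5,fy=5,interpolation=cv2.INTER_CUBIC)
cv2.imwrite("pics/scc.png",np.hstack([l,l2]))
c=imaging.camera_info("wrist");print({k:np.round(v,4).tolist() for k,v in c.items()})
im=imaging.grab_frame("wrist");cv2.imwrite("pics/w0.png",im[:,:,::-1])
print(unproj("top",[[225,265],[325,212],[305,305]],[0,0,30]).round())
E
```

```text
{'mtx': [[392.3603, 0.0, 323.8194], [0.0, 392.3603, 241.4115], [0.0, 0.0, 1.0]], 'dist': [-0.0527, 0.0, 0.0, 0.0, 0.0], 'R': [[0.353, 0.9356, -0.0004], [0.9022, -0.3403, 0.2652], [0.248, -0.0939, -0.9642]], 't': [-623.8122, -33.935, 378.4371]}
[[ 444. -138.    0.]
 [ 566. -357.    0.]
 [ 355. -315.   30.]]
```

View pics/topc.png

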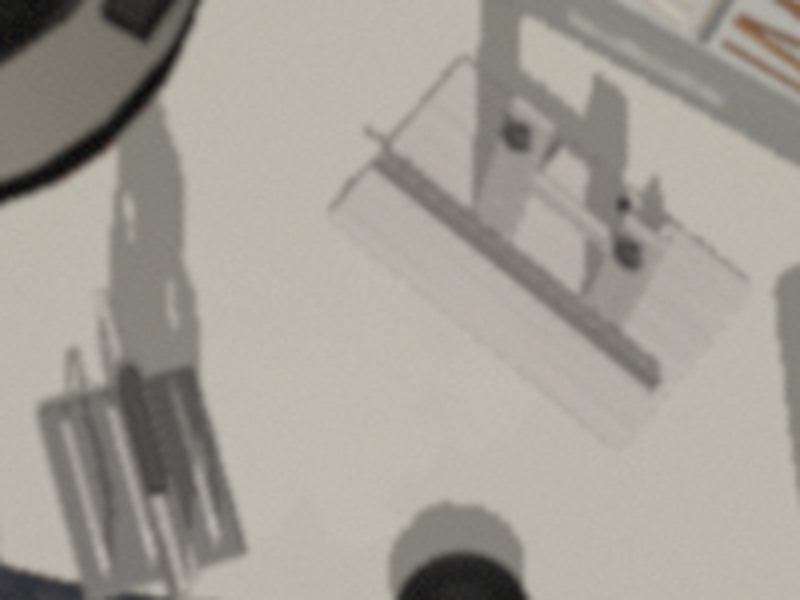

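View pics/scc.png

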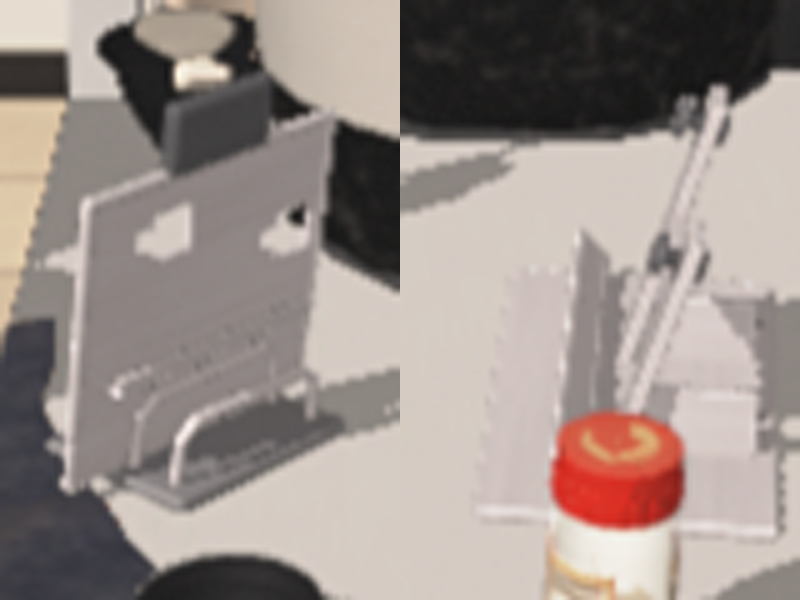

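View pics/w0.png

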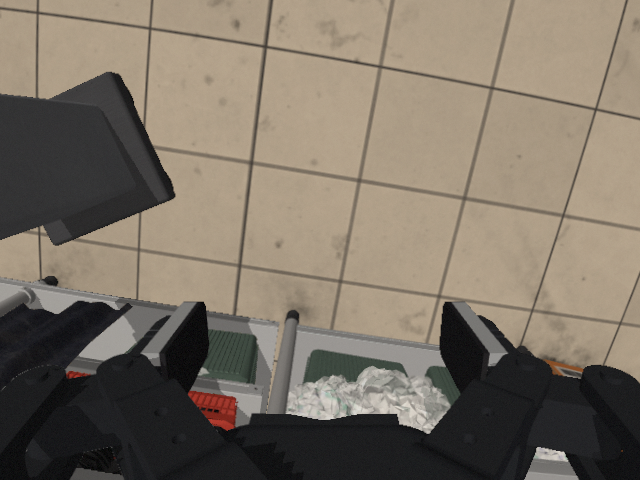

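The top crop gives the stand plate corners at (330,210), (463,58), (748,280) and (620,448), and the guard's bar from (128,368) to (157,492). The scene crop shows the guard's front face with the ledge towards the camera, sheet corners at (82,205), (333,113) and (68,488). The wrist camera sees only floor for now. I'll fit the poses.

```bash
cat >> h.py <<'E'
from scipy.optimize import least_squares
def T(p,yaw,lean,P):  # lean>0: top to +x ; P in guard frame
    return Ro.from_euler('ZY',[yaw,lean]).apply(np.atleast_2d(P))+np.array(p)
E
python3 - <<'E'
from h import *
tc=lambda q:np.array(q,float)/4+[190,150]
sc=lambda q:np.array(q,float)/5+[225,165]
sc2=lambda q:np.array(q,float)/5+[320-80,200]
# stand
P=np.array([[-50,115,6],[70,115,6],[70,-95,6],[-50,-95,6]])
px=tc([[330,210],[463,58],[748,280],[620,448]])
Ps=np.array([[-50,-95,6],[70,-95,6]]);ps=sc2([[478,513],[778,535]])
w=lambda v,Q:T([v[0],v[1],0],v[2],0,Q)
f=lambda v:np.r_[(proj("top",w(v,P))-px).ravel(),(proj("scene",w(v,Ps))-ps).ravel()]
s=least_squares(f,[566,-357,-.69],loss='soft_l1');print("stand",s.x.round(3),f(s.x).round(1))
# guard
Gs=np.array([[-2,75,145],[-2,-75,145],[-2,75,0],[-5,30,177],[-5,30,143]]);gs=sc([[82,203],[333,113],[68,488],[168,102],[174,172]])
Gt=np.array([[0,-30,177],[0,30,177]]);gt=tc([[126,368],[157,490]])
g=lambda v,Q:T([v[0],v[1],8],v[2],v[3],Q)
f2=lambda v:np.r_[(proj("scene",g(v,Gs))-gs).ravel(),(proj("top",g(v,Gt))-gt).ravel(),(v[3]+.14)*50]
s=least_squares(f2,[444,-138,1.79,-.14],loss='soft_l1');print("guard",s.x.round(3),f2(s.x).round(1), g(s.x,[0,0,160]).round(1))
# rack base
R=unproj("top",tc([[40,405],[190,368],[245,550],[90,595]]),8);print("rack",R.round(0).tolist(),R.mean(0).round(1))
print("bowl",unproj("top",[[305,305]],30).round(),"jar",unproj("top",[[405,270]],106).round(),"shaker",unproj("top",[[422,218]],60).round())
print("cooker rim right/bottom px at z 0,150,250", [unproj("top",[[245,105],[235,150],[165,205]],z).round().tolist() for z in (0,120,200)])
E
```

```text
stand [ 550.496 -359.288   -0.673] [-0.5  0.8  0.2 -1.   2.1  0.5  0.6 -0.2 -1.  -2.4  0.3 -2.3]
guard [ 4.25046e+02 -1.46117e+02  1.85700e+00 -1.27000e-01] [-0.3 -1.  -0.5 -1.2 -0.3  0.2  0.3  0.3 -1.8  0.8  0.3 -0.7  0.4 -0.8
  0.6] [[ 430.8 -165.6  166.7]]
rack [[472.0, -83.0, 8.0], [494.0, -165.0, 8.0], [394.0, -198.0, 8.0], [368.0, -115.0, 8.0]] [ 432.  -140.1    8. ]
bowl [[ 355. -315.   30.]] jar [[ 420. -516.  106.]] shaker [[ 540. -563.   60.]]
cooker rim right/bottom px at z 0,150,250 [[[821.0, -169.0, 0.0], [710.0, -150.0, 0.0], [578.0, 2.0, 0.0]], [[765.0, -185.0, 120.0], [665.0, -168.0, 120.0], [547.0, -30.0, 120.0]], [[728.0, -196.0, 200.0], [635.0, -180.0, 200.0], [525.0, -52.0, 200.0]]]
```

```bash
cat >> h.py <<'E'
def to(p,yaw,tilt=0,base=None,axis='x'):
    """units to bring TCP to p, tool down with tool yaw (deg); tilt deg about tool axis"""
    s=monitor.sense();R0=Ro.from_euler('xyz',s["tcp_rot"]);p0=np.array(s["eef_pos"])
    if base is not None:p0,R0=np.array(base[0]),Ro.from_euler('xyz',base[1])
    R1=Ro.from_euler('xyz',[180,0,yaw],degrees=True)*Ro.from_euler(axis,tilt,degrees=True)
    d=R0.inv().apply(np.array(p)-p0)/50;a=(R0.inv()*R1).as_rotvec(degrees=True)/6
    print("xyz",d.round(3),"a",a.round(3))
E
python3 -c "
from h import *
to([431,-166,300],196.4)"
```

```text
xyz [ -9.237 -12.557  -1.872] a [-1.100e-02 -4.000e-03 -6.179e+00]
```

drive_tool:
  plan:
    - {"x":-2.3,"y":-3.1,"z":-1.87,"az":-1.5,"hand":40}
    - {"x":-4.6,"y":-6.3,"z":-1.87,"az":-3,"hand":40}
    - {"x":-6.9,"y":-9.4,"z":-1.87,"az":-4.6,"hand":40}
    - {"x":-9.24,"y":-12.56,"z":-1.87,"az":-6.18,"hand":40}
    - {"x":-9.24,"y":-12.56,"z":-1.87,"az":-6.18,"hand":40}
    - {"x":-9.24,"y":-12.56,"z":-1.87,"az":-6.18,"hand":40}
    - {"x":-9.24,"y":-12.56,"z":-1.87,"az":-6.18,"hand":40}
    - {"x":-9.24,"y":-12.56,"z":-1.87,"az":-6.18,"hand":40}

```text
invalid input
```

```bash
python3 -c "
from h import *
to([431,-166,300],196.4)"
```

```text
xyz [ -9.237 -12.557  -1.872] a [-1.100e-02 -4.000e-03 -6.179e+00]
```

drive_tool:
  plan:
    - {"x":-2.3,"y":-3.1,"z":-1.87,"ax":0,"ay":0,"az":-1.5,"hand":40}
    - {"x":-4.6,"y":-6.3,"z":-1.87,"ax":0,"ay":0,"az":-3,"hand":40}
    - {"x":-6.9,"y":-9.4,"z":-1.87,"ax":0,"ay":0,"az":-4.6,"hand":40}
    - {"x":-9.24,"y":-12.56,"z":-1.87,"ax":0,"ay":0,"az":-6.18,"hand":40}
    - {"x":-9.24,"y":-12.56,"z":-1.87,"ax":0,"ay":0,"az":-6.18,"hand":40}
    - {"x":-9.24,"y":-12.56,"z":-1.87,"ax":0,"ay":0,"az":-6.18,"hand":40}
    - {"x":-9.24,"y":-12.56,"z":-1.87,"ax":0,"ay":0,"az":-6.18,"hand":40}
    - {"x":-9.24,"y":-12.56,"z":-1.87,"ax":0,"ay":0,"az":-6.18,"hand":40}

```text
clock: 0.95
eef_pos: [326.3, 205.8, 266.3]
tcp_rot: [3.142, 0.0, -2.854]
contact_force: [1.5, 0.7, 1.1]
opening: 0.468
grasp_force: 0.0
```

```bash
python3 -c "
from h import *
to([431,-166,300],196.4)"
```

```text
xyz [ 0.097 -7.724 -0.675] a [0.    0.004 0.008]
```

drive_tool:
  plan:
    - {"x":0.1,"y":-7.72,"z":-0.68,"ax":0,"ay":0,"az":0,"hand":40}
    - {"x":0.1,"y":-7.72,"z":-0.68,"ax":0,"ay":0,"az":0,"hand":40}
    - {"x":0.1,"y":-7.72,"z":-0.68,"ax":0,"ay":0,"az":0,"hand":40}
    - {"x":0.1,"y":-7.72,"z":-0.68,"ax":0,"ay":0,"az":0,"hand":40}
    - {"x":0.1,"y":-7.72,"z":-0.68,"ax":0,"ay":0,"az":0,"hand":40}
    - {"x":0.1,"y":-7.72,"z":-0.68,"ax":0,"ay":0,"az":0,"hand":40}
    - {"x":0.1,"y":-7.72,"z":-0.68,"ax":0,"ay":0,"az":0,"hand":40}
    - {"x":0.1,"y":-7.72,"z":-0.68,"ax":0,"ay":0,"az":0,"hand":40}

```text
clock: 1.75
eef_pos: [430.8, -167.0, 300.3]
tcp_rot: [-3.141, 0.0, -2.857]
contact_force: [0.7, 0.7, -0.9]
opening: 0.469
grasp_force: 0.0
```

Run:
```python
from h import *
import pickle
c=imaging.camera_info("wrist");im=imaging.grab_frame("wrist");cv2.imwrite("pics/w1.png",im[:,:,::-1]);pickle.dump(c,open("w1.pkl","wb"))
s=monitor.sense();print(s["eef_pos"],s["clock"])
```

```text
[ 432.54946406 -170.81546748  300.74813592] 1.8
```

View pics/w1.png

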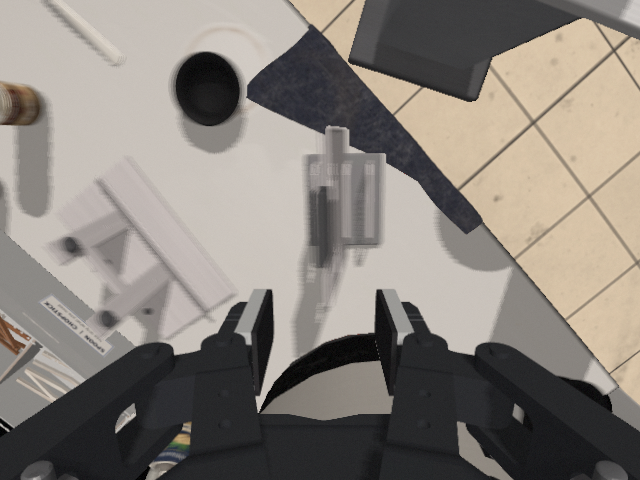

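The wrist view (motion-blurred) shows the guard in the rack around (325,230) and the stand at (140,250). I'll retake it now that the arm has settled.

Run:
```python
from h import *
import pickle
imaging.grab_frame("wrist");imaging.grab_frame("wrist")
c=imaging.camera_info("wrist");im=imaging.grab_frame("wrist");pickle.dump(c,open("w1.pkl","wb"))
cv2.imwrite("pics/w2f.png",im[:,:,::-1])
s=monitor.sense();print(s["eef_pos"],s["clock"])
a=im[:,:,::-1]
cv2.imwrite("pics/w2.png",np.hstack([cv2.resize(a[140:360,40:250],(570,597),interpolation=cv2.INTER_CUBIC),cv2.resize(a[110:330,295:379],(228,597),interpolation=cv2.INTER_CUBIC)]))
```

```text
[ 430.24885537 -164.49760835  299.61651607] 1.95
```

View pics/w2.png

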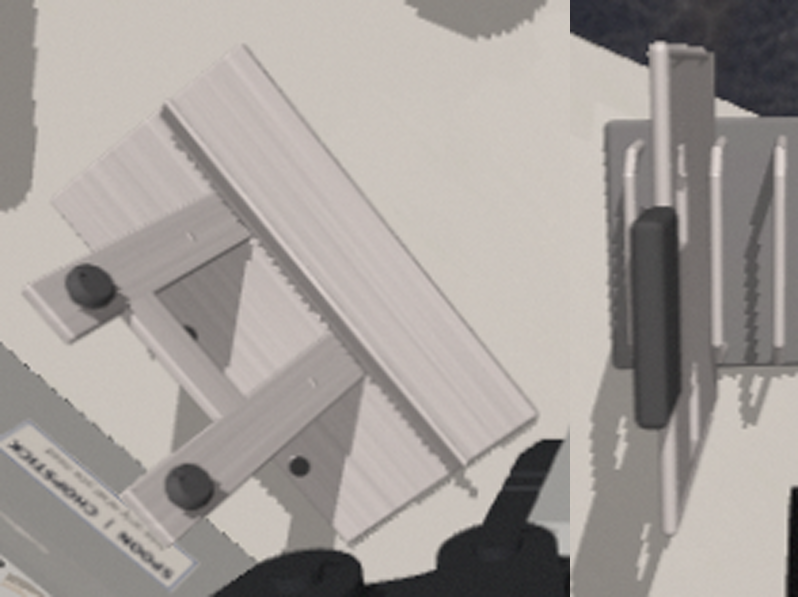

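Crop readings: plate corners at (243,45), (535,412), (350,543) and (52,203), stud noses at (92,285) and (190,487). The guard's top edge runs from (660,45) to (671,530), and the bar's top ends are at (653,218) and (652,425). Refitting with these.

Run:
```python
from h import *
import pickle
c=pickle.load(open("w1.pkl","rb"))
A=lambda q:np.array(q,float)/2.714+[40,140]-.3
B=lambda q:(np.array(q,float)-[570,0])/2.714+[295,110]-.3
tc=lambda q:np.array(q,float)/4+[190,150]-.4
sc=lambda q:np.array(q,float)/5+[225,165]-.4
P=np.array([[-50,-95,6],[-50,115,6],[70,115,6],[70,-95,6]])
N=T([0,0,6],0,np.radians(15),[[-10,-40,90],[-10,40,115]])
PN=np.r_[P,N]
pw=A([[243,45],[535,412],[350,543],[52,203],[92,285],[190,487]])
pt=tc([[620,448],[330,210],[463,58],[748,280],[628,250],[517,132]])
w=lambda v,Q:T([v[0],v[1],0],v[2],0,Q)
fw=lambda v:(proj("wrist",w(v,PN),c)-pw).ravel(); ft=lambda v:(proj("top",w(v,PN))-pt).ravel()
for n,f in (("w",fw),("t",ft),("both",lambda v:np.r_[fw(v),.7*ft(v)])):
    s=least_squares(f,[550,-359,-.67],loss='soft_l1');print("stand",n,s.x.round(3),f(s.x).round(1))
Gw=np.array([[0,75,145],[0,-75,145],[0,30,177],[0,-30,177]]);gw=B([[660,45],[671,530],[653,218],[652,425]])
Gs=np.array([[-2,75,145],[-2,-75,145],[-2,75,0],[-5,30,177],[-5,30,143]]);gs=sc([[82,203],[333,113],[68,488],[168,102],[174,172]])
g=lambda v,Q:T([v[0],v[1],8],v[2],v[3],Q)
f2=lambda v:np.r_[(proj("wrist",g(v,Gw),c)-gw).ravel(),.6*(proj("scene",g(v,Gs))-gs).ravel(),(v[3]+.14)*50]
s=least_squares(f2,[427,-146,1.85,-.14],loss='soft_l1');print("guard",s.x.round(3),f2(s.x).round(1), g(s.x,[0,0,160]).round(1))
```

```text
stand w [ 550.852 -356.564   -0.673] [-2.8 -0.1  0.7  1.6 -1.1  1.3 -2.7  0.1  1.2 -0.5  2.1 -1.2]
stand t [ 553.109 -358.397   -0.676] [ 0.5 -0.9 -0.4 -0.1  0.4 -1.7  2.1 -0.1 -0.7  1.4 -0.9  1.5]
stand both [ 551.267 -357.072   -0.674] [-3.2  0.1  0.2  1.9 -1.6  1.5 -3.1  0.2  0.7 -0.3  1.5 -1.  -0.1 -0.1
 -0.8  0.5 -0.2 -0.6  1.1  0.4 -0.9  1.5 -1.1  1.6]
guard [ 4.24693e+02 -1.42019e+02  1.87600e+00 -1.35000e-01] [ 0.4  0.  -0.4 -0.6 -1.3 -0.3  0.8  1.6  0.  -0.5 -0.7 -0.8 -0.3  0.1
  0.3  0.2 -1.1  0.5  0.2] [[ 431.2 -162.6  166.5]]
```

```bash
cat >> h.py <<'E'
M=np.array([[0,1,0],[1,0,0],[0,0,-1.]])
def gto(gp,gyaw,lean,off=(0,0,143),base=None):
    """units so that guard origin is at gp (mm), yaw, lean (deg, + back); off = TCP in guard frame"""
    s=monitor.sense();R0=Ro.from_euler('xyz',s["tcp_rot"]);p0=np.array(s["eef_pos"])
    if base is not None:p0,R0=np.array(base[0]),Ro.from_euler('xyz',base[1])
    G=Ro.from_euler('ZY',[gyaw,lean],degrees=True);R1=G*Ro.from_matrix(M);p=np.array(gp)+G.apply(off)
    print("xyz",(R0.inv().apply(p-p0)/50).round(3),"a",((R0.inv()*R1).as_rotvec(degrees=True)/6).round(3),"tcp",p.round(1),"rpy",R1.as_euler('xyz').round(4).tolist())
    return p,R1.as_euler('xyz')
E
python3 - <<'E'
from h import *
b=gto([424.7,-142,8],107.5,-7.7,(0,0,195))
gto([424.7,-142,8],107.5,-7.7,(0,0,144),b)
gto([424.7,-142,8],107.5,-7.7,(0,0,144))
E
```

```text
xyz [-0.032 -0.061  1.967] a [-1.274  0.006 -0.203] tcp [ 432.6 -166.9  201.2] rpy [3.0072, 0.0, -2.8362]
xyz [0.   0.   1.02] a [ 0. -0.  0.] tcp [ 430.5 -160.4  150.7] rpy [3.0072, 0.0, -2.8362]
xyz [-0.03   0.074  2.978] a [-1.274  0.006 -0.203] tcp [ 430.5 -160.4  150.7] rpy [3.0072, 0.0, -2.8362]
```

drive_tool:
  plan:
    - {"x":-0.03,"y":-0.06,"z":1.0,"ax":-1.27,"ay":0,"az":-0.2,"hand":40}
    - {"x":-0.03,"y":-0.06,"z":1.97,"ax":-1.27,"ay":0,"az":-0.2,"hand":40}
    - {"x":-0.03,"y":-0.06,"z":1.97,"ax":-1.27,"ay":0,"az":-0.2,"hand":40}
    - {"x":-0.03,"y":-0.03,"z":2.2,"ax":-1.27,"ay":0,"az":-0.2,"hand":40}
    - {"x":-0.03,"y":0.02,"z":2.6,"ax":-1.27,"ay":0,"az":-0.2,"hand":40}
    - {"x":-0.03,"y":0.07,"z":2.98,"ax":-1.27,"ay":0,"az":-0.2,"hand":40}
    - {"x":-0.03,"y":0.07,"z":2.98,"ax":-1.27,"ay":0,"az":-0.2,"hand":40}
    - {"x":-0.03,"y":0.07,"z":2.98,"ax":-1.27,"ay":0,"az":-0.2,"hand":40}

```text
clock: 2.75
eef_pos: [432.1, -160.0, 152.9]
tcp_rot: [3.01, 0.003, -2.833]
contact_force: [-0.0, 0.9, 0.8]
opening: 0.469
grasp_force: 0.0
```

drive_tool:
  plan:
    - {"x":0,"y":0,"z":0,"ax":0,"ay":0,"az":0,"hand":20}
    - {"x":0,"y":0,"z":0,"ax":0,"ay":0,"az":0,"hand":5}
    - {"x":0,"y":0,"z":0,"ax":0,"ay":0,"az":0,"hand":5}
    - {"x":0,"y":0,"z":0,"ax":0,"ay":0,"az":0,"hand":5}
    - {"x":0,"y":0,"z":0,"ax":0,"ay":0,"az":0,"hand":5}
  grip_force: 50

```text
clock: 3.25
eef_pos: [432.2, -161.0, 152.4]
tcp_rot: [3.011, 0.003, -2.835]
contact_force: [0.2, -1.1, 7.0]
opening: 0.097
grasp_force: 49.8
```

Run:
```python
from h import *
s=monitor.sense();print({k:np.round(v,3).tolist() for k,v in s.items()})
```

```text
{'clock': 3.25, 'qpos': [-0.438, 0.214, 1.97, 0.114, 1.047, -2.378], 'qvel': [-0.0, -0.001, 0.001, 0.001, -0.001, 0.0], 'joint_efforts': [0.473, -42.237, -26.691, 0.556, 0.433, 0.004], 'eef_pos': [432.206, -160.961, 152.431], 'tcp_rot': [3.011, 0.003, -2.835], 'contact_force': [0.245, -1.079, 7.027], 'wrist_torque': [-0.084, 0.023, 0.059], 'grasp_force': 49.764, 'opening': 0.097}
```

drive_tool:
  plan:
    - {"x":0,"y":0,"z":-0.3,"ax":0,"ay":0,"az":0,"hand":5}
    - {"x":0,"y":0,"z":-0.8,"ax":0,"ay":0,"az":0,"hand":5}
    - {"x":0,"y":0,"z":-1.4,"ax":0,"ay":0,"az":0,"hand":5}
    - {"x":0,"y":0,"z":-2.0,"ax":0,"ay":0,"az":0,"hand":5}
    - {"x":0,"y":0,"z":-2.6,"ax":0,"ay":0,"az":0,"hand":5}
    - {"x":0,"y":-0.5,"z":-2.7,"ax":0,"ay":0,"az":0,"hand":5}
    - {"x":0.3,"y":-1.0,"z":-2.7,"ax":0,"ay":0,"az":0,"hand":5}
    - {"x":0.3,"y":-1.0,"z":-2.7,"ax":0,"ay":0,"az":0,"hand":5}

```text
clock: 4.05
eef_pos: [436.5, -231.8, 278.2]
tcp_rot: [3.01, 0.0, -2.836]
contact_force: [0.3, 1.2, -3.0]
opening: 0.092
grasp_force: 49.2
```

Run:
```python
from h import *
s=monitor.sense();print(s["contact_force"],s["opening"],s["grasp_force"],s["eef_pos"])
gto([430,-270,150],-38.6,5,(0,-1,145))
gto([568,-331,140],-38.6,5,(0,-1,145))
```

```text
[ 0.32433637  1.18965065 -3.04837137] 0.09189654300082964 49.222612380981445 [ 436.48083648 -231.81346053  278.22532344]
xyz [ 0.229 -0.86  -0.441] a [ 0.815 -0.533 24.369] tcp [ 439.3 -278.7  294.4] rpy [-3.0543, -0.0, 0.8971]
xyz [-2.036 -2.863 -0.502] a [ 0.815 -0.533 24.369] tcp [ 577.3 -339.7  284.4] rpy [-3.0543, -0.0, 0.8971]
```

drive_tool:
  plan:
    - {"x":0.2,"y":-0.8,"z":-0.44,"ax":0.05,"ay":-0.03,"az":1.4,"hand":5}
    - {"x":0.2,"y":-0.8,"z":-0.44,"ax":0.1,"ay":-0.06,"az":2.8,"hand":5}
    - {"x":0.2,"y":-0.8,"z":-0.44,"ax":0.14,"ay":-0.09,"az":4.2,"hand":5}
    - {"x":0.2,"y":-0.8,"z":-0.44,"ax":0.19,"ay":-0.12,"az":5.6,"hand":5}
    - {"x":0.2,"y":-0.8,"z":-0.44,"ax":0.23,"ay":-0.15,"az":7.0,"hand":5}
    - {"x":0.2,"y":-0.8,"z":-0.44,"ax":0.28,"ay":-0.18,"az":8.4,"hand":5}
    - {"x":0.2,"y":-0.8,"z":-0.44,"ax":0.33,"ay":-0.21,"az":9.8,"hand":5}
    - {"x":0.2,"y":-0.8,"z":-0.44,"ax":0.37,"ay":-0.24,"az":11.2,"hand":5}

```text
clock: 4.85
eef_pos: [440.0, -272.3, 294.7]
tcp_rot: [3.107, -0.083, 2.271]
contact_force: [-0.1, -0.2, -1.8]
opening: 0.089
grasp_force: 49.2
```

Run:
```python
from h import *
gto([568,-331,150],-38.6,5,(0,-1,145))
```

```text
xyz [-2.79   1.237 -0.184] a [ 0.433 -0.318 13.124] tcp [ 577.3 -339.7  294.4] rpy [-3.0543, -0.0, 0.8971]
```

drive_tool:
  plan:
    - {"x":0,"y":0,"z":0,"ax":0.05,"ay":-0.03,"az":1.4,"hand":5}
    - {"x":0,"y":0,"z":0,"ax":0.1,"ay":-0.07,"az":2.8,"hand":5}
    - {"x":-0.3,"y":0.15,"z":0,"ax":0.14,"ay":-0.1,"az":4.2,"hand":5}
    - {"x":-0.7,"y":0.3,"z":0,"ax":0.19,"ay":-0.13,"az":5.6,"hand":5}
    - {"x":-1.1,"y":0.5,"z":0,"ax":0.23,"ay":-0.17,"az":7.0,"hand":5}
    - {"x":-1.5,"y":0.7,"z":-0.1,"ax":0.28,"ay":-0.2,"az":8.4,"hand":5}
    - {"x":-2.0,"y":0.9,"z":-0.15,"ax":0.33,"ay":-0.24,"az":9.8,"hand":5}
    - {"x":-2.4,"y":1.1,"z":-0.18,"ax":0.37,"ay":-0.27,"az":11.2,"hand":5}

```text
clock: 5.65
eef_pos: [561.1, -329.1, 295.8]
tcp_rot: [-3.064, -0.022, 1.098]
contact_force: [0.3, -0.3, -3.3]
opening: 0.089
grasp_force: 49.2
```

Run:
```python
from h import *
gto([568,-331,150],-38.6,5,(0,-1,145))
```

```text
xyz [-0.041  0.385 -0.004] a [ 0.068 -0.046  1.924] tcp [ 577.3 -339.7  294.4] rpy [-3.0543, -0.0, 0.8971]
```

drive_tool:
  plan:
    - {"x":0,"y":0.2,"z":0,"ax":0.05,"ay":-0.03,"az":1.0,"hand":5}
    - {"x":-0.04,"y":0.35,"z":0,"ax":0.07,"ay":-0.05,"az":1.92,"hand":5}
    - {"x":-0.04,"y":0.35,"z":0,"ax":0.07,"ay":-0.05,"az":1.92,"hand":5}
    - {"x":-0.04,"y":0.35,"z":0,"ax":0.07,"ay":-0.05,"az":1.92,"hand":5}
    - {"x":-0.04,"y":0.35,"z":0,"ax":0.07,"ay":-0.05,"az":1.92,"hand":5}

```text
clock: 6.15
eef_pos: [574.3, -338.1, 294.5]
tcp_rot: [-3.054, -0.001, 0.906]
contact_force: [-0.1, 0.2, -3.2]
opening: 0.093
grasp_force: 49.2
```

```bash
cat > look.py <<'E'
from h import *
import pickle,sys
c=imaging.camera_info("wrist");s=monitor.sense();im=imaging.grab_frame("wrist")[:,:,::-1];pickle.dump((c,s),open("w3.pkl","wb"))
sc=imaging.grab_frame("scene")[:,:,::-1];tp=imaging.grab_frame("top")[:,:,::-1]
t=sys.argv[1]
for n,i in (("w",im),("s",sc),("t",tp)):cv2.imwrite(f"pics/{n}{t}.png",i)
print(s["eef_pos"],s["tcp_rot"],s["clock"],s["contact_force"])
E
python3 look.py 3
python3 - <<'E'
from h import *
gto([568,-331,150],-38.6,5,(0,-1,145))
E
```

```text
[ 574.33690781 -338.1432628   294.4542337 ] [-3.05397279e+00 -5.12149399e-04  9.05882472e-01] 6.15 [-0.08178354  0.24178508 -3.23841316]
xyz [ 0.013  0.06  -0.   ] a [0.002 0.002 0.073] tcp [ 577.3 -339.7  294.4] rpy [-3.0543, -0.0, 0.8971]
```

View pics/w3.png

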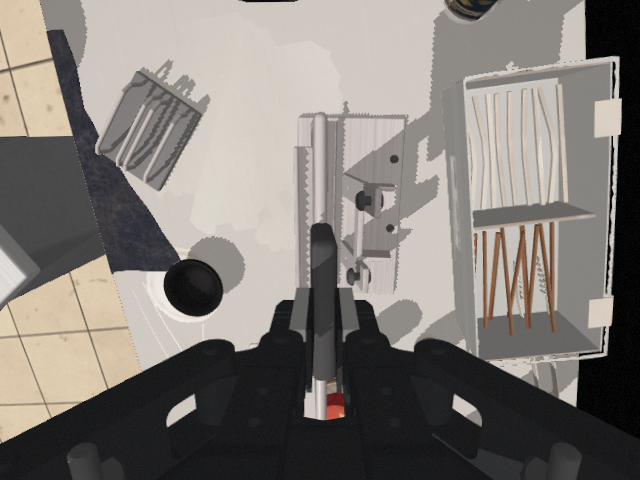

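The wrist view shows the guard edge-on at (320,114)–(318,410) above the stand. The plate's left corners are at about (299,117) and (407,117), the back-right corner at about (396,293), and the stud noses at about (357,201) and (349,275). I'll compare these with predictions.

Run:
```python
from h import *
import pickle
c,s=pickle.load(open("w3.pkl","rb"))
P=np.array([[-50,115,6],[70,115,6],[70,-95,6]]);N=T([0,0,6],0,np.radians(15),[[-10,40,115],[-10,-40,90]])
px=np.array([[299,117],[407,117],[396,293],[357,201],[349,275]])
for v in ([551.3,-357.1,-.674],[553.1,-358.4,-.676]):
    print(proj("wrist",T([v[0],v[1],0],v[2],0,np.r_[P,N]),c).round(1).tolist())
f=lambda v:(proj("wrist",T([v[0],v[1],0],v[2],0,np.r_[P,N]),c)-px).ravel()
o=least_squares(f,v,loss='soft_l1');print(o.x.round(3),f(o.x).round(1))
R1=Ro.from_euler('xyz',s["tcp_rot"]);G=R1*Ro.from_matrix(M)
gp=np.array(s["eef_pos"])-G.apply([0,-1,145]);print("guard",gp,G.as_euler('ZYX',degrees=True))
print(proj("wrist",gp+G.apply([[0,75,145],[0,30,177],[0,-75,145],[0,75,0]]),c).round(1).tolist())
im=cv2.imread("pics/w3.png");g=cv2.cvtColor(im,cv2.COLOR_BGR2GRAY)
for row in (125,140,160):print(row,g[row,280:420].tolist())
```

```text
[[297.7, 115.8], [405.7, 116.7], [395.1, 294.0], [357.8, 199.6], [348.7, 275.7]]
[[299.9, 115.7], [408.0, 116.8], [396.8, 294.1], [360.4, 199.6], [350.9, 275.7]]
[ 551.564 -357.795   -0.674] [-0.7 -0.8 -0.7  0.1 -0.4  1.4  1.5 -0.9  0.4  1. ]
guard [ 565.013972   -329.46930083  150.01100869] [-3.80941799e+01  5.02024756e+00  2.94570010e-02]
[[324.6, 109.7], [324.6, 235.9], [324.4, 418.2], [324.4, 121.0]]
125 [208, 209, 208, 209, 208, 209, 209, 209, 207, 209, 208, 210, 208, 209, 208, 208, 207, 194, 188, 198, 201, 201, 196, 195, 196, 195, 194, 191, 192, 195, 170, 153, 155, 148, 169, 191, 200, 204, 203, 199, 197, 191, 180, 165, 149, 128, 112, 119, 131, 132, 134, 138, 136, 134, 131, 143, 120, 120, 134, 137, 133, 135, 134, 135, 165, 192, 196, 198, 200, 196, 195, 194, 200, 199, 196, 198, 198, 198, 199, 198, 194, 194, 199, 203, 197, 199, 198, 198, 203, 201, 201, 201, 200, 198, 192, 186, 194, 201, 201, 204, 204, 202, 203, 198, 200, 197, 199, 201, 203, 204, 201, 199, 202, 200, 198, 205, 206, 205, 203, 205, 204, 208, 202, 189, 143, 131, 140, 138, 140, 139, 141, 140, 139, 139, 140, 138, 139, 14
[... 714 characters left out ...]
41]
160 [208, 210, 209, 209, 209, 209, 207, 209, 208, 207, 210, 208, 209, 200, 194, 193, 180, 144, 124, 129, 136, 134, 135, 139, 138, 139, 138, 143, 173, 185, 186, 188, 160, 141, 167, 190, 201, 204, 206, 200, 194, 191, 179, 165, 148, 126, 113, 118, 128, 136, 136, 137, 133, 131, 147, 130, 123, 134, 133, 132, 135, 135, 135, 178, 192, 194, 196, 199, 198, 193, 195, 200, 199, 199, 199, 200, 196, 197, 197, 194, 159, 139, 138, 139, 139, 137, 139, 142, 142, 138, 138, 140, 139, 135, 133, 135, 137, 140, 141, 143, 139, 138, 139, 137, 139, 139, 141, 141, 139, 138, 62, 54, 53, 55, 54, 56, 57, 58, 113, 144, 142, 139, 121, 140, 140, 141, 142, 137, 142, 140, 141, 139, 141, 139, 139, 141, 140, 153, 203, 202]
```

Run:
```python
from h import *
gto([570.2,-332.6,150],-38.65,5,(0,0,145))
gto([570.2,-332.6,50],-38.65,5,(0,0,145))
```

```text
xyz [ 0.035  0.114 -0.005] a [0.002 0.003 0.081] tcp [ 580.1 -340.5  294.4] rpy [-3.0543, -0.0, 0.8962]
xyz [0.034 0.288 1.987] a [0.002 0.003 0.081] tcp [ 580.1 -340.5  194.4] rpy [-3.0543, -0.0, 0.8962]
```

drive_tool:
  plan:
    - {"x":0.03,"y":0.11,"z":0,"ax":0,"ay":0,"az":0.08,"hand":5}
    - {"x":0.03,"y":0.14,"z":0.4,"ax":0,"ay":0,"az":0.08,"hand":5}
    - {"x":0.03,"y":0.19,"z":0.9,"ax":0,"ay":0,"az":0.08,"hand":5}
    - {"x":0.03,"y":0.24,"z":1.4,"ax":0,"ay":0,"az":0.08,"hand":5}
    - {"x":0.03,"y":0.28,"z":1.85,"ax":0,"ay":0,"az":0.08,"hand":5}
    - {"x":0.03,"y":0.29,"z":1.99,"ax":0,"ay":0,"az":0.08,"hand":5}
    - {"x":0.03,"y":0.29,"z":1.99,"ax":0,"ay":0,"az":0.08,"hand":5}
    - {"x":0.03,"y":0.29,"z":1.99,"ax":0,"ay":0,"az":0.08,"hand":5}

```text
clock: 7.1
eef_pos: [581.0, -341.3, 195.2]
tcp_rot: [-3.056, 0.0, 0.895]
contact_force: [-0.7, -0.1, -3.2]
opening: 0.092
grasp_force: 49.2
```

```bash
python3 look.py 4
python3 - <<'E'
from h import *
gto([570.2,-332.6,50],-38.65,5,(0,0,145))
gto([570.2,-332.6,22],-38.65,5,(0,0,145))
gto([570.2,-332.6,9],-38.65,5,(0,0,145))
a=cv2.imread("pics/s4.png")[175:325,300:400];b=cv2.imread("pics/w4.png")[90:390,280:420]
cv2.imwrite("pics/c4.png",np.hstack([cv2.resize(a,(400,600),interpolation=cv2.INTER_CUBIC),cv2.resize(b,(280,600),interpolation=cv2.INTER_CUBIC)]))
E
```

```text
[ 581.0217401  -341.32772035  195.20938329] [-3.05594827e+00  2.48034178e-04  8.95438238e-01] 7.1 [-0.67455135 -0.08652707 -3.15951358]
xyz [ 0.001 -0.024  0.023] a [ 0.022  0.001 -0.007] tcp [ 580.1 -340.5  194.4] rpy [-3.0543, -0.0, 0.8962]
xyz [0.001 0.024 0.581] a [ 0.022  0.001 -0.007] tcp [ 580.1 -340.5  166.4] rpy [-3.0543, -0.0, 0.8962]
xyz [0.001 0.046 0.841] a [ 0.022  0.001 -0.007] tcp [ 580.1 -340.5  153.4] rpy [-3.0543, -0.0, 0.8962]
```

View pics/c4.png

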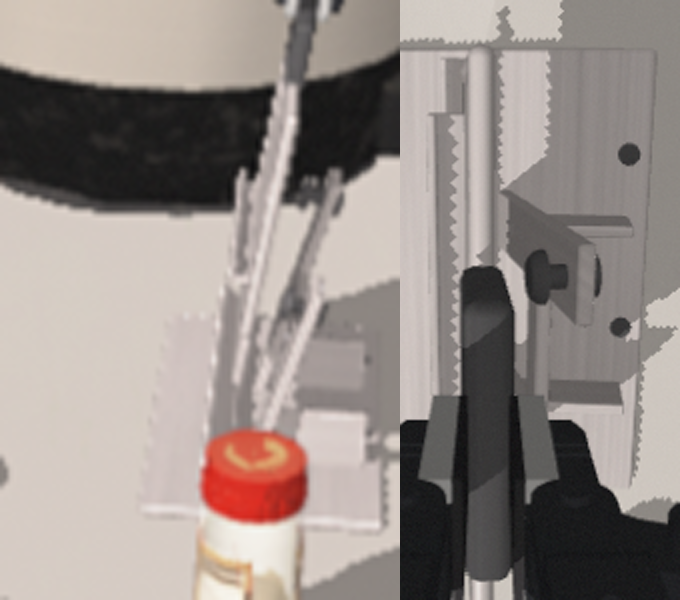

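The scene crop shows the guard over the channel, between the front lip and the posts. In the wrist crop its left end at (480,50) lines up above the channel, and the stud is at (540,278) behind it. Lowering slowly now.

drive_tool:
  plan:
    - {"x":0,"y":0.0,"z":0.15,"ax":0.02,"ay":0,"az":0,"hand":5}
    - {"x":0,"y":0.01,"z":0.35,"ax":0.02,"ay":0,"az":0,"hand":5}
    - {"x":0,"y":0.02,"z":0.5,"ax":0.02,"ay":0,"az":0,"hand":5}
    - {"x":0,"y":0.02,"z":0.58,"ax":0.02,"ay":0,"az":0,"hand":5}
    - {"x":0,"y":0.02,"z":0.58,"ax":0.02,"ay":0,"az":0,"hand":5}
    - {"x":0,"y":0.02,"z":0.58,"ax":0.02,"ay":0,"az":0,"hand":5}

```text
clock: 7.85
eef_pos: [579.2, -340.0, 164.9]
tcp_rot: [-3.052, 0.001, 0.895]
contact_force: [0.3, -0.8, -2.2]
opening: 0.089
grasp_force: 49.3
```

drive_tool:
  plan:
    - {"x":0,"y":0.01,"z":0.04,"ax":0,"ay":0,"az":0,"hand":5}
    - {"x":0,"y":0.01,"z":0.08,"ax":0,"ay":0,"az":0,"hand":5}
    - {"x":0,"y":0.01,"z":0.12,"ax":0,"ay":0,"az":0,"hand":5}
    - {"x":0,"y":0.01,"z":0.12,"ax":0,"ay":0,"az":0,"hand":5}

```text
clock: 8.25
eef_pos: [582.1, -342.0, 163.2]
tcp_rot: [-3.061, -0.0, 0.895]
contact_force: [1.8, -2.6, 17.6]
opening: 0.093
grasp_force: 51.8
```

Run:
```python
from h import *
s=monitor.sense();print(s["contact_force"],s["wrist_torque"])
gto([570.2,-332.6,9],-38.65,5,(0,0,145))
```

```text
[ 1.83769442 -2.56938888 17.5763457 ] [-0.35133266 -0.25588007 -0.04375871]
xyz [-0.002 -0.034  0.198] a [ 0.063 -0.005 -0.007] tcp [ 580.1 -340.5  153.4] rpy [-3.0543, -0.0, 0.8962]
```

Run:
```python
from h import *
import pickle
c,s=pickle.load(open("w3.pkl","rb"))
G=Ro.from_euler('xyz',s["tcp_rot"])*Ro.from_matrix(M)
Q=np.array([[0,75,145],[0,30,177],[0,30,143]]);pw=np.array([[320,114],[321,243.5],[321,222.]])
S=np.array([[0,-75,145]]);ps=np.array([[372,196.2]])
def pr(o):
    gp=np.array(s["eef_pos"])-G.apply(o);return gp
for o in ([0,0,145],[0,0,157],[0,0,151]):
    print(o,proj("wrist",pr(o)+G.apply(Q),c).round(1).tolist(),proj("scene",pr(o)+G.apply(S)).round(1).tolist())
f=lambda o:np.r_[(proj("wrist",pr(o)+G.apply(Q),c)-pw).ravel(),(proj("scene",pr(o)+G.apply(S))-ps).ravel()]
o=least_squares(f,[0,0,145]);print(o.x,f(o.x).round(1))
# scene now: bright edge of guard
sc=imaging.grab_frame("scene")[:,:,::-1];cv2.imwrite("pics/s5.png",sc)
a,b=cv2.imread("pics/s4.png")[170:310,330:400],sc[170:310,330:400]
cv2.imwrite("pics/c5.png",np.hstack([cv2.resize(x,(300,600),interpolation=cv2.INTER_CUBIC) for x in (a,b)]))
```

```text
[0, 0, 145] [[324.6, 112.2], [324.6, 238.6], [324.6, 218.7]] [[372.7, 202.8]]
[0, 0, 157] [[324.6, 113.7], [324.6, 230.6], [324.5, 213.4]] [[371.8, 208.6]]
[0, 0, 151] [[324.6, 113.0], [324.6, 234.4], [324.5, 216.0]] [[372.2, 205.7]]
[  1.52742117   0.27132046 138.11498896] [ 0.8 -2.  -0.8  1.1 -0.   0.8  0.4  3.2]
```

drive_tool:
  plan:
    - {"x":0,"y":0,"z":-0.08,"ax":0,"ay":0,"az":0,"hand":5}
    - {"x":0,"y":0.06,"z":-0.1,"ax":0,"ay":0,"az":0,"hand":5}
    - {"x":0,"y":0.1,"z":-0.1,"ax":0,"ay":0,"az":0,"hand":5}
    - {"x":0,"y":0.1,"z":-0.1,"ax":0,"ay":0,"az":0,"hand":5}

```text
clock: 8.7
eef_pos: [583.4, -343.4, 163.2]
tcp_rot: [-3.052, 0.0, 0.895]
contact_force: [0.2, -1.3, 0.0]
opening: 0.093
grasp_force: 49.6
```

drive_tool:
  plan:
    - {"x":0,"y":0,"z":0.04,"ax":0,"ay":0,"az":0,"hand":5}
    - {"x":0,"y":0,"z":0.08,"ax":0,"ay":0,"az":0,"hand":5}
    - {"x":0,"y":0,"z":0.12,"ax":0,"ay":0,"az":0,"hand":5}
    - {"x":0,"y":0,"z":0.12,"ax":0,"ay":0,"az":0,"hand":5}

```text
clock: 9.1
eef_pos: [586.4, -345.5, 162.3]
tcp_rot: [-3.062, -0.0, 0.895]
contact_force: [2.0, -2.3, 23.9]
opening: 0.095
grasp_force: 52.8
```

Run:
```python
from h import *
s=monitor.sense();print(s["contact_force"],s["wrist_torque"])
gto([570.2,-332.6,9],-38.65,5,(0,0,145))
```

```text
[ 1.97845186 -2.27385489 23.91376046] [-0.22736719 -0.07730371  0.00849977]
xyz [-0.002 -0.146  0.19 ] a [ 0.075 -0.005 -0.007] tcp [ 580.1 -340.5  153.4] rpy [-3.0543, -0.0, 0.8962]
```

```bash
python3 look.py 6
python3 - <<'E'
from h import *
R=lambda x,w,h:cv2.resize(x,(w,h),interpolation=cv2.INTER_CUBIC)
a=R(cv2.imread("pics/s6.png")[215:305,345:395],333,600);b=R(cv2.imread("pics/w6.png")[90:350,285:365],185,600);t=R(cv2.imread("pics/t6.png")[150:270,265:385],280,280)
cv2.imwrite("pics/c6.png",np.hstack([a,b,np.vstack([t,np.zeros((320,280,3),np.uint8)])]))
E
```

```text
[ 586.38409373 -345.45922496  162.33094097] [-3.06222508e+00 -4.26602915e-04  8.95476762e-01] 9.1 [ 1.97845186 -2.27385489 23.91376046]
```

View pics/c6.png

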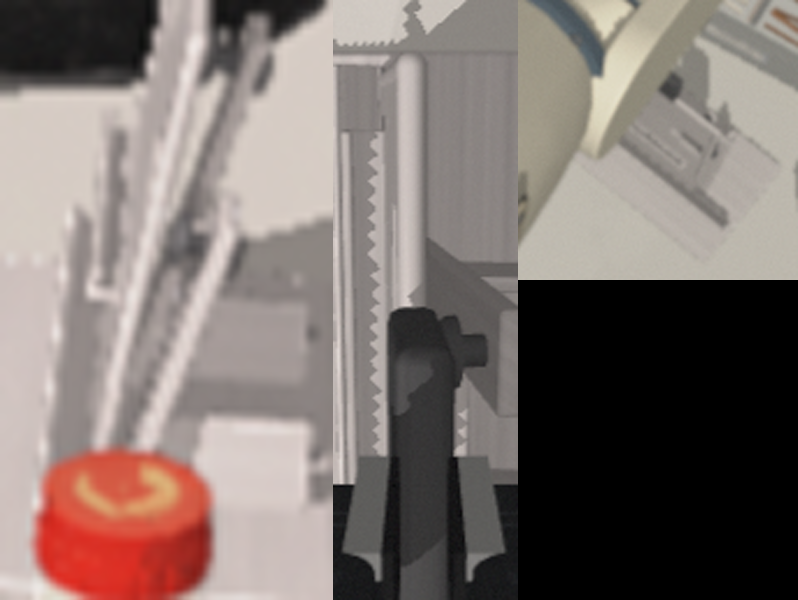

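The scene crop shows the sheet's right edge running from (190,40) to (105,445) between the lip and the post, with the ledge's right end at about (100,292). I'll use the ledge end to measure the held height.

Run:
```python
from h import *
import pickle
c,s=pickle.load(open("w3.pkl","rb"))
G=Ro.from_euler('xyz',s["tcp_rot"])*Ro.from_matrix(M)
Q=np.array([[-14,-60,49],[-14,-60,58],[-2,-75,50],[0,-75,0],[0,-75,100]])
k=np.array([345,215]);
for o in ([0,0,138],[0,0,145],[0,0,157]):
    gp=np.array(s["eef_pos"])-G.apply(o);print(o,gp.round(1),((proj("scene",gp+G.apply(Q))+.5-k)*6.667).round().tolist())
St=lambda P:T([551.8,-357.6,0],np.radians(-38.65),0,P)
print("lip",((proj("scene",St([[-20,-90,30],[-5,-90,18],[-5,-90,6],[0,-90,6]]))+.5-k)*6.667).round().tolist())
print(Ro.from_euler('z',38.65,degrees=True).apply(gp-[551.8,-357.6,0]))
im=cv2.imread("pics/s6.png")
```

```text
[0, 0, 138] [ 577.9 -338.6   24.8] [[117.0, 269.0], [121.0, 243.0], [156.0, 295.0], [140.0, 439.0], [186.0, 147.0]]
[0, 0, 145] [ 577.4 -338.2   17.8] [[114.0, 290.0], [118.0, 264.0], [152.0, 315.0], [137.0, 459.0], [183.0, 168.0]]
[0, 0, 157] [ 576.7 -337.6    5.8] [[109.0, 324.0], [113.0, 298.0], [147.0, 350.0], [131.0, 492.0], [177.0, 204.0]]
lip [[39.0, 496.0], [88.0, 535.0], [86.0, 569.0], [103.0, 571.0]]
[ 6.97910094 31.15763865  5.82518386]
```

drive_tool:
  plan:
    - {"x":0,"y":0,"z":-0.1,"ax":0,"ay":0,"az":0,"hand":5}
    - {"x":0,"y":0,"z":-0.3,"ax":0,"ay":0,"az":0,"hand":5}
    - {"x":0,"y":0,"z":-0.4,"ax":0,"ay":0,"az":0,"hand":5}
    - {"x":0,"y":0,"z":-0.4,"ax":0,"ay":0,"az":0,"hand":5}
    - {"x":0,"y":0,"z":-0.4,"ax":0,"ay":0,"az":0,"hand":5}

```text
clock: 9.75
eef_pos: [584.0, -344.0, 177.0]
tcp_rot: [-3.051, 0.001, 0.895]
contact_force: [0.3, 0.9, -3.8]
opening: 0.091
grasp_force: 49.2
```

```bash
python3 look.py 7
python3 - <<'E'
from h import *
for n in "467":
    g=cv2.cvtColor(cv2.imread(f"pics/s{n}.png"),cv2.COLOR_BGR2GRAY)
    print(n)
    for row in range(200,284,12 if n!="7" else 6):print(row,g[row,350:385].tolist())
E
```

```text
[ 583.9944006  -343.95504171  176.98539168] [-3.05142588e+00  6.20188786e-04  8.95479207e-01] 9.75 [ 0.30632704  0.85593005 -3.75202556]
4
200 [26, 27, 27, 31, 34, 33, 31, 28, 29, 25, 26, 27, 28, 27, 28, 30, 28, 66, 174, 186, 174, 176, 202, 190, 111, 41, 27, 27, 26, 25, 25, 26, 25, 25, 24]
212 [34, 32, 29, 29, 28, 28, 30, 31, 31, 31, 29, 28, 28, 29, 29, 69, 159, 170, 166, 169, 215, 214, 173, 96, 34, 23, 22, 25, 27, 25, 26, 27, 26, 24, 24]
224 [25, 23, 24, 23, 26, 32, 32, 23, 67, 180, 154, 135, 175, 188, 178, 170, 189, 219, 221, 185, 106, 55, 53, 62, 84, 77, 72, 78, 76, 73, 79, 116, 150, 156, 124]
236 [205, 205, 205, 206, 205, 205, 205, 192, 198, 153, 130, 155, 181, 179, 178, 214, 205, 180, 196, 206, 206, 205, 206, 208, 204, 152, 115, 143, 155, 160, 194, 206, 206, 205, 205]
248 [206, 206, 206, 206, 207, 219, 172, 141, 155, 174, 170, 170, 208, 215, 183, 195, 205, 206, 206, 204, 166, 121, 109, 105, 117, 130, 147, 170, 206, 193, 179, 198, 205, 206, 204]
260 [197, 196, 198, 195, 175, 148, 136, 138, 145, 169, 205, 212, 164, 136, 179, 195, 180, 135, 148, 157, 147, 148, 164, 181, 213, 212, 1
[... 3088 characters left out ...]
 196, 175, 149, 136, 138, 140, 139, 144, 162, 188, 216, 194, 171, 135, 117, 148, 157, 148, 147, 163, 180, 214, 212, 184, 161, 156, 155, 154, 152, 149, 149, 146]
266 [198, 197, 192, 202, 165, 142, 140, 139, 139, 149, 164, 196, 210, 173, 167, 138, 147, 156, 151, 142, 163, 193, 211, 207, 172, 156, 157, 158, 158, 159, 158, 158, 159, 158, 158]
272 [197, 201, 218, 171, 142, 140, 140, 139, 143, 162, 198, 208, 168, 183, 199, 201, 176, 133, 158, 209, 214, 206, 159, 132, 132, 133, 135, 137, 136, 134, 137, 139, 139, 141, 142]
278 [197, 196, 171, 146, 140, 140, 138, 137, 155, 189, 192, 151, 134, 180, 188, 165, 185, 215, 211, 185, 154, 153, 157, 155, 154, 173, 206, 208, 204, 202, 207, 207, 207, 207, 205]
```

```bash
cat > edge.py <<'E'
from h import *
def edge(fn,eef,rot,rows,guess):
    """fit lean & x of guard (in stand yaw frame) to bright right edge in scene image; returns lean, origin of guard at height of edge"""
    g=cv2.cvtColor(cv2.imread(fn),cv2.COLOR_BGR2GRAY).astype(float);pts=[]
    for r_ in rows:
        c0=np.interp(r_,*guess);lo=int(round(c0))-3;w=np.clip(g[r_,lo:lo+7]-185,0,None);pts.append([ (w*np.arange(lo,lo+7)).sum()/w.sum(),r_])
    pts=np.array(pts)
    yaw=Ro.from_euler('xyz',rot).as_euler('ZYX')[0]-np.pi/2
    P=np.array([[0.,-75,z] for z in np.linspace(20,140,9)])
    def f(v):
        # lean v0, x shift v1 (stand x) of bar point [0,0,145] from tcp
        L=np.array(eef)+Ro.from_euler('z',yaw).apply([v[1],0,0])
        G=Ro.from_euler('ZY',[yaw,v[0]]);gp=L-G.apply([0,0,145]);q=proj("scene",gp+G.apply(P))
        k=np.polyfit(q[:,1],q[:,0],2);return np.polyval(k,pts[:,1])-pts[:,0]
    o=least_squares(f,[.1,0]);L=np.array(eef)+Ro.from_euler('z',yaw).apply([o.x[1],0,0]);gp=L-Ro.from_euler('ZY',[yaw,o.x[0]]).apply([0,0,145])
    print("lean",np.degrees(o.x[0]).round(2),"xs",o.x[1].round(2),"res",f(o.x).round(1),"yaw",np.degrees(yaw).round(2),"origin in stand",Ro.from_euler('z',38.65,degrees=True).apply(gp-[551.8,-357.6,0]).round(1))
E
python3 - <<'E'
from edge import *
edge("pics/s4.png",[581.02,-341.33,195.2],[-3.0559,0,.8954],range(206,262,6),([200,260],[372,360.8]))
edge("pics/s7.png",[584,-343.95,177],[-3.0514,0,.8954],range(212,280,6),([218,278],[372.4,359.5]))
edge("pics/s6.png",[586.4,-345.5,162.3],[-3.062,0,.8954],range(224,274,6),([224,272],[373,361.5]))
E
```

```text
lean 7.1 xs -0.7 res [-0.  -0.  -0.1  0.6  0.  -0.3 -0.2 -0.5  0.4  0.1] yaw -38.7 origin in stand [-6.  31.  51.3]
lean 7.53 xs -0.51 res [ 0.5  0.1  0.2 -0.2 -0.7 -0.4 -0.5  0.6  0.4  0.6 -0.6  0.1] yaw -38.7 origin in stand [-2.9 30.8 33.2]
lean 9.58 xs -0.53 res [ 0.3 -0.7  0.   0.3 -0.   0.2  0.1 -0.  -0.3] yaw -38.7 origin in stand [-5.2 31.1 19.3]
```

drive_tool:
  plan:
    - {"x":0,"y":-0.05,"z":0.0,"ax":-0.17,"ay":0,"az":0,"hand":5}
    - {"x":0,"y":-0.1,"z":0.02,"ax":-0.35,"ay":0,"az":0,"hand":5}
    - {"x":0,"y":-0.09,"z":0.12,"ax":-0.35,"ay":0,"az":0,"hand":5}
    - {"x":0,"y":-0.08,"z":0.24,"ax":-0.35,"ay":0,"az":0,"hand":5}
    - {"x":0,"y":-0.08,"z":0.28,"ax":-0.35,"ay":0,"az":0,"hand":5}
    - {"x":0,"y":-0.08,"z":0.32,"ax":-0.35,"ay":0,"az":0,"hand":5}
    - {"x":0,"y":-0.08,"z":0.34,"ax":-0.35,"ay":0,"az":0,"hand":5}
    - {"x":0,"y":-0.08,"z":0.34,"ax":-0.35,"ay":0,"az":0,"hand":5}

```text
clock: 10.7
eef_pos: [581.7, -342.4, 163.4]
tcp_rot: [-3.094, 0.001, 0.895]
contact_force: [-0.4, -2.0, 9.6]
opening: 0.093
grasp_force: 51.0
```

```bash
python3 look.py 8
python3 - <<'E'
from edge import *
s=monitor.sense();print(s["wrist_torque"])
g=cv2.cvtColor(cv2.imread("pics/s8.png"),cv2.COLOR_BGR2GRAY)
for row in (220,240,260,272):print(row,g[row,354:380].tolist())
edge("pics/s8.png",s["eef_pos"],s["tcp_rot"],range(224,274,6),([224,272],[370.5,361.2]))
E
```

```text
[ 581.7329265  -342.42569608  163.37161288] [-3.09418548e+00  5.47198095e-04  8.95398632e-01] 10.7 [-0.35301369 -2.01772282  9.6405445 ]
[-0.39906167  0.16659117  0.07060574]
220 [26, 26, 29, 29, 28, 27, 28, 31, 30, 28, 26, 21, 60, 164, 175, 167, 177, 227, 217, 127, 47, 63, 98, 88, 120, 80]
240 [205, 205, 205, 204, 199, 206, 155, 130, 157, 182, 177, 170, 187, 216, 207, 177, 195, 206, 207, 196, 140, 123, 149, 156, 157, 193]
260 [174, 148, 134, 140, 145, 148, 161, 174, 170, 213, 211, 159, 117, 113, 148, 157, 148, 147, 163, 180, 214, 212, 185, 162, 155, 154]
272 [142, 140, 140, 138, 143, 155, 167, 210, 196, 149, 145, 149, 134, 120, 158, 209, 214, 206, 159, 132, 132, 133, 135, 136, 135, 134]
lean 6.94 xs -0.42 res [ 0.4 -0.2 -0.2 -0.2 -0.2  0.4  0.1  0.  -0.1] yaw -38.7 origin in stand [-4.1 30.6 19.4]
```

drive_tool:
  plan:
    - {"x":0,"y":0,"z":-0.1,"ax":0,"ay":0,"az":0,"hand":5}
    - {"x":0,"y":0.05,"z":-0.12,"ax":0,"ay":0,"az":0,"hand":5}
    - {"x":0,"y":0.08,"z":-0.12,"ax":0,"ay":0,"az":0,"hand":5}
    - {"x":0,"y":0.08,"z":-0.12,"ax":0,"ay":0,"az":0,"hand":5}

```text
clock: 11.25
eef_pos: [583.3, -343.3, 166.0]
tcp_rot: [-3.088, 0.001, 0.895]
contact_force: [0.0, 0.1, -3.4]
opening: 0.09
grasp_force: 49.2
```

drive_tool:
  plan:
    - {"x":0,"y":0,"z":0.04,"ax":0,"ay":0,"az":0,"hand":5}
    - {"x":0,"y":0,"z":0.08,"ax":0,"ay":0,"az":0,"hand":5}
    - {"x":0,"y":0,"z":0.12,"ax":0,"ay":0,"az":0,"hand":5}
    - {"x":0,"y":0,"z":0.15,"ax":0,"ay":0,"az":0,"hand":5}
    - {"x":0,"y":0,"z":0.15,"ax":0,"ay":0,"az":0,"hand":5}

```text
clock: 11.75
eef_pos: [582.9, -343.0, 158.8]
tcp_rot: [-3.088, 0.001, 0.896]
contact_force: [-0.2, -1.2, -2.9]
opening: 0.094
grasp_force: 49.2
```

```bash
python3 look.py 9
python3 - <<'E'
from edge import *
s=monitor.sense();print(s["wrist_torque"])
g=cv2.cvtColor(cv2.imread("pics/s9.png"),cv2.COLOR_BGR2GRAY)
for row in range(220,284,8):print(row,g[row,354:380].tolist())
edge("pics/s9.png",s["eef_pos"],s["tcp_rot"],range(224,274,6),([224,272],[372.5,363.2]))
E
```

```text
[ 582.85486098 -342.99912283  158.81687396] [-3.08840639e+00  5.45339721e-04  8.95524438e-01] 11.75 [-0.24426287 -1.18197957 -2.86894713]
[-0.05952954 -0.06077334 -0.01454381]
220 [26, 27, 29, 29, 29, 26, 29, 31, 30, 26, 27, 25, 21, 65, 173, 181, 170, 174, 201, 186, 107, 67, 97, 88, 120, 80]
228 [159, 159, 158, 159, 159, 159, 157, 156, 155, 155, 166, 196, 200, 187, 170, 164, 186, 214, 194, 184, 198, 192, 201, 205, 158, 117]
236 [205, 205, 205, 205, 206, 204, 190, 195, 156, 158, 189, 191, 172, 164, 171, 214, 213, 177, 193, 207, 205, 152, 116, 142, 155, 159]
244 [205, 205, 205, 205, 205, 202, 200, 154, 128, 134, 175, 178, 170, 191, 216, 196, 185, 198, 152, 112, 114, 129, 136, 161, 184, 187]
252 [199, 169, 144, 138, 141, 169, 172, 143, 133, 175, 185, 169, 218, 220, 177, 118, 97, 103, 98, 83, 79, 98, 157, 210, 213, 183]
260 [175, 149, 135, 139, 163, 200, 193, 181, 192, 190, 191, 216, 199, 143, 148, 157, 148, 145, 144, 173, 214, 211, 185, 161, 155, 155]
268 [153, 141, 139, 139, 141, 159, 133, 120, 157, 208, 215, 175, 155, 149, 150, 146, 175, 207, 210, 185, 163, 158, 158, 158, 157, 157]
276 [141, 139, 139, 140, 150, 131, 126, 159, 198, 195, 156, 128, 138, 178, 208, 208, 169, 137, 130, 131, 131, 131, 133, 126, 130, 131]
lean 6.56 xs 0.25 res [ 0.8 -0.3 -0.6 -0.5  0.2  0.1  0.4 -0.1 -0. ] yaw -38.69 origin in stand [-0.9 30.8 15.2]
```

drive_tool:
  plan:
    - {"x":0,"y":0,"z":0.03,"ax":0,"ay":0,"az":0,"hand":5}
    - {"x":0,"y":0,"z":0.06,"ax":0,"ay":0,"az":0,"hand":5}
    - {"x":0,"y":0,"z":0.09,"ax":0,"ay":0,"az":0,"hand":5}
    - {"x":0,"y":0,"z":0.12,"ax":0,"ay":0,"az":0,"hand":5}
    - {"x":0,"y":0,"z":0.12,"ax":0,"ay":0,"az":0,"hand":5}

```text
clock: 12.4
eef_pos: [582.6, -342.8, 152.8]
tcp_rot: [-3.088, 0.001, 0.896]
contact_force: [-0.7, 0.6, -2.7]
opening: 0.093
grasp_force: 49.2
```

drive_tool:
  plan:
    - {"x":0,"y":0,"z":0.02,"ax":0,"ay":0,"az":0,"hand":5}
    - {"x":0,"y":0,"z":0.04,"ax":0,"ay":0,"az":0,"hand":5}
    - {"x":0,"y":0,"z":0.06,"ax":0,"ay":0,"az":0,"hand":5}
    - {"x":0,"y":0,"z":0.06,"ax":0,"ay":0,"az":0,"hand":5}

```text
clock: 12.8
eef_pos: [583.7, -343.9, 151.9]
tcp_rot: [-3.092, 0.001, 0.895]
contact_force: [-0.3, -1.6, 6.3]
opening: 0.09
grasp_force: 50.4
```

drive_tool:
  plan:
    - {"x":0,"y":0,"z":0.0,"ax":0,"ay":0,"az":0,"hand":12}
    - {"x":0,"y":0,"z":0.0,"ax":0,"ay":0,"az":0,"hand":20}
    - {"x":0,"y":0,"z":0.0,"ax":0,"ay":0,"az":0,"hand":40}
    - {"x":0,"y":0,"z":0.0,"ax":0,"ay":0,"az":0,"hand":50}
    - {"x":0,"y":0.1,"z":0.0,"ax":0,"ay":0,"az":0,"hand":50}
    - {"x":0,"y":0.1,"z":0.0,"ax":0,"ay":0,"az":0,"hand":50}

```text
clock: 13.4
eef_pos: [587.1, -346.4, 149.9]
tcp_rot: [-3.089, 0.0, 0.895]
contact_force: [0.6, 0.6, 0.2]
opening: 0.583
grasp_force: 0.0
```

```bash
python3 look.py 10
python3 - <<'E'
from edge import *
g=cv2.cvtColor(cv2.imread("pics/s10.png"),cv2.COLOR_BGR2GRAY)
for row in range(212,284,8):print(row,g[row,354:384].tolist())
g=cv2.cvtColor(cv2.imread("pics/w10.png"),cv2.COLOR_BGR2GRAY)
for row in (130,160):print(row,g[row,300:350].tolist())
E
```

```text
[ 587.1185272  -346.37344252  149.89855891] [-3.08947642e+00  4.38788892e-04  8.95447565e-01] 13.4 [0.59398073 0.5563716  0.22318822]
212 [28, 29, 31, 30, 31, 31, 29, 28, 28, 31, 32, 33, 36, 32, 29, 20, 66, 175, 134, 100, 98, 97, 93, 95, 61, 30, 26, 26, 27, 26]
220 [27, 27, 28, 29, 29, 28, 28, 32, 30, 29, 26, 26, 23, 21, 48, 131, 170, 178, 169, 199, 191, 125, 98, 86, 120, 79, 51, 113, 120, 129]
228 [159, 159, 158, 159, 159, 158, 158, 156, 155, 155, 166, 196, 205, 200, 188, 171, 163, 167, 214, 215, 177, 179, 200, 204, 158, 117, 141, 156, 155, 115]
236 [205, 205, 205, 205, 204, 205, 206, 203, 191, 200, 205, 206, 195, 173, 165, 167, 189, 214, 190, 191, 201, 151, 116, 142, 154, 160, 194, 205, 206, 205]
244 [205, 206, 204, 205, 206, 204, 187, 185, 143, 133, 176, 186, 171, 170, 194, 219, 206, 177, 137, 111, 114, 129, 135, 162, 184, 174, 176, 198, 205, 205]
252 [198, 169, 145, 138, 138, 145, 191, 154, 133, 173, 188, 175, 173, 221, 219, 160, 110, 103, 98, 83, 79, 98, 157, 210, 213, 183, 114, 102, 130, 138]
260 [174, 148, 136, 137, 147, 194, 170, 139, 155, 181, 175, 193, 215, 189, 157, 154, 1
[... 187 characters left out ...]
, 157, 157, 157, 156, 157, 156, 156]
276 [142, 140, 139, 139, 150, 131, 124, 159, 207, 214, 172, 130, 118, 172, 208, 208, 170, 135, 130, 130, 131, 131, 132, 126, 130, 131, 131, 132, 131, 130]
130 [121, 127, 119, 122, 129, 129, 129, 133, 161, 179, 187, 190, 187, 185, 180, 173, 162, 150, 134, 115, 101, 118, 128, 128, 126, 125, 127, 127, 126, 126, 128, 126, 125, 124, 124, 127, 128, 130, 128, 126, 127, 128, 127, 128, 129, 131, 127, 128, 129, 129]
160 [154, 170, 171, 170, 159, 138, 129, 132, 158, 179, 187, 190, 189, 186, 180, 172, 160, 150, 133, 113, 97, 118, 127, 127, 126, 126, 127, 127, 125, 127, 126, 126, 124, 123, 126, 126, 129, 128, 128, 128, 127, 126, 126, 126, 131, 131, 128, 126, 127, 127]
```

Run:
```python
from edge import *
edge("pics/s10.png",[583.7,-343.9,151.9],[-3.092,0,.8954],range(228,280,6),([228,276],[372.7,362.6]))
S=lambda x,y,z:np.array([551.8,-357.6,0])+Ro.from_euler('z',-38.65,degrees=True).apply([x,y,z])
gto(S(-0.9,30.6,6),-38.65,6,(0,0,146))
```

```text
lean 7.97 xs 1.44 res [-0.2 -0.2 -0.   0.4  0.1 -0.2  0.8 -0.3 -0.4] yaw -38.7 origin in stand [-2.3 30.6  8.3]
xyz [-0.004 -0.112 -0.022] a [ 0.495  0.004 -0.008] tcp [ 582.1 -342.7  151.2] rpy [-3.0369, 0.0, 0.8962]
```

drive_tool:
  plan:
    - {"x":0,"y":-0.03,"z":-0.02,"ax":0.25,"ay":0,"az":0,"hand":50}
    - {"x":0,"y":-0.06,"z":-0.02,"ax":0.5,"ay":0,"az":0,"hand":50}
    - {"x":0,"y":-0.06,"z":-0.02,"ax":0.5,"ay":0,"az":0,"hand":30}
    - {"x":0,"y":-0.06,"z":-0.02,"ax":0.5,"ay":0,"az":0,"hand":16}
    - {"x":0,"y":-0.06,"z":-0.02,"ax":0.5,"ay":0,"az":0,"hand":6}
    - {"x":0,"y":-0.06,"z":-0.02,"ax":0.5,"ay":0,"az":0,"hand":6}
    - {"x":0,"y":-0.06,"z":-0.02,"ax":0.5,"ay":0,"az":0,"hand":6}
  grip_force: 20

```text
clock: 14.25
eef_pos: [584.1, -344.0, 151.1]
tcp_rot: [-3.037, 0.0, 0.895]
contact_force: [-1.4, 0.2, -1.1]
opening: 0.11
grasp_force: 22.0
```

drive_tool:
  plan:
    - {"x":0,"y":-0.02,"z":-0.01,"ax":0,"ay":0,"az":0,"hand":6}
    - {"x":-0.06,"y":-0.02,"z":-0.01,"ax":0,"ay":0,"az":0,"hand":6}
    - {"x":-0.12,"y":-0.02,"z":-0.01,"ax":0,"ay":0,"az":0,"hand":6}
    - {"x":-0.18,"y":-0.02,"z":-0.01,"ax":0,"ay":0,"az":0,"hand":6}
    - {"x":-0.24,"y":-0.02,"z":-0.01,"ax":0,"ay":0,"az":0,"hand":6}
    - {"x":-0.3,"y":-0.02,"z":-0.01,"ax":0,"ay":0,"az":0,"hand":6}
    - {"x":-0.3,"y":-0.02,"z":-0.01,"ax":0,"ay":0,"az":0,"hand":6}
    - {"x":-0.3,"y":-0.02,"z":-0.01,"ax":0,"ay":0,"az":0,"hand":6}

```text
clock: 15.05
eef_pos: [576.8, -355.7, 154.7]
tcp_rot: [-3.042, -0.002, 0.895]
contact_force: [4.7, 4.7, 13.5]
opening: 0.111
grasp_force: 23.9
```

```bash
python3 look.py 11
python3 - <<'E'
from h import *
s=monitor.sense();print(Ro.from_euler('z',38.65,degrees=True).apply(np.array(s["eef_pos"])-[551.8,-357.6,0]))
E
```

```text
[ 576.75062028 -355.72053638  154.65717541] [-3.04226171e+00 -2.19593269e-03  8.95016119e-01] 15.05 [ 4.69804846  4.67925032 13.4658279 ]
[ 18.31072794  17.13636186 154.67647601]
```

drive_tool:
  plan:
    - {"x":0,"y":0,"z":0,"ax":0,"ay":0,"az":0,"hand":14}
    - {"x":0,"y":0,"z":0,"ax":0,"ay":0,"az":0,"hand":30}
    - {"x":0,"y":0.1,"z":0,"ax":0,"ay":0,"az":0,"hand":60}
    - {"x":0,"y":0.2,"z":0,"ax":0,"ay":0,"az":0,"hand":75}
    - {"x":0,"y":0.3,"z":0,"ax":0,"ay":0,"az":0,"hand":75}
    - {"x":0,"y":0.3,"z":0,"ax":0,"ay":0,"az":0,"hand":75}

```text
clock: 15.8
eef_pos: [586.3, -365.1, 149.7]
tcp_rot: [-3.037, 0.001, 0.895]
contact_force: [-1.4, -0.4, -1.1]
opening: 0.875
grasp_force: 0.0
```

```bash
python3 look.py 12
python3 - <<'E'
from h import *
s=monitor.sense();print(Ro.from_euler('z',38.65,degrees=True).apply(np.array(s["eef_pos"])-[551.8,-357.6,0]))
for n in ("11","12"):
  g=cv2.cvtColor(cv2.imread(f"pics/s{n}.png"),cv2.COLOR_BGR2GRAY)
  for row in range(204,284,8):print(row,g[row,350:390].tolist())
  g=cv2.cvtColor(cv2.imread(f"pics/w{n}.png"),cv2.COLOR_BGR2GRAY)
  for row in (140,180,215):print("w",row,g[row,290:370:2].tolist())
E
```

```text
[ 586.26459707 -365.1284203   149.71269258] [-3.03661590e+00  5.67815617e-04  8.95357735e-01] 15.8 [-1.42253479 -0.37475227 -1.1085139 ]
[ 30.83982293  15.77035434 149.91691797]
204 [28, 29, 32, 31, 31, 35, 39, 40, 41, 39, 36, 35, 32, 31, 35, 31, 30, 31, 31, 28, 25, 22, 49, 124, 102, 93, 102, 103, 101, 87, 51, 23, 21, 24, 23, 27, 27, 25, 25, 24]
212 [33, 30, 29, 28, 28, 28, 29, 30, 30, 31, 30, 27, 28, 31, 34, 34, 35, 31, 28, 22, 49, 133, 152, 110, 94, 95, 93, 85, 78, 48, 27, 27, 26, 25, 26, 25, 26, 22, 25, 28]
220 [27, 27, 29, 27, 25, 27, 28, 28, 25, 27, 28, 32, 30, 27, 27, 26, 25, 23, 18, 60, 166, 189, 179, 204, 210, 172, 124, 88, 119, 79, 52, 114, 119, 128, 131, 89, 77, 140, 170, 197]
228 [160, 159, 160, 159, 159, 159, 158, 159, 160, 158, 157, 156, 156, 155, 166, 197, 206, 204, 194, 173, 165, 164, 178, 226, 213, 173, 194, 205, 159, 117, 142, 156, 155, 115, 134, 191, 206, 206, 205, 205]
236 [205, 205, 206, 205, 205, 205, 205, 205, 206, 206, 205, 199, 206, 168, 163, 194, 199, 177, 167, 166, 168, 211, 210, 176, 191, 150, 116, 143, 154, 160, 194, 205, 205, 205, 205, 205, 205, 206, 206,
[... 3455 characters left out ...]
18, 172, 208, 209, 170, 137, 130, 131, 131, 131, 133, 127, 130, 131, 132, 132, 131, 130, 130, 131, 131, 131, 131, 132]
w 140 [180, 173, 155, 124, 97, 76, 75, 101, 122, 121, 122, 120, 120, 122, 123, 122, 124, 120, 123, 120, 123, 127, 123, 124, 123, 128, 125, 126, 125, 122, 118, 121, 125, 128, 126, 125, 125, 123, 125, 126]
w 180 [180, 174, 156, 126, 98, 115, 77, 91, 83, 81, 81, 87, 88, 85, 88, 95, 121, 121, 123, 122, 123, 124, 125, 123, 123, 126, 123, 127, 123, 121, 121, 122, 127, 128, 124, 125, 123, 122, 126, 124]
w 215 [50, 50, 50, 49, 42, 40, 32, 34, 39, 48, 49, 51, 51, 50, 49, 48, 49, 49, 48, 49, 81, 86, 114, 122, 122, 119, 118, 88, 51, 49, 110, 124, 125, 125, 122, 123, 120, 124, 124, 123]
```

Run:
```python
from h import *
g=lambda n:cv2.cvtColor(cv2.imread(f"pics/w{n}.png"),cv2.COLOR_BGR2GRAY)
for n,c in (("10",311),("11",320),("12",290)):
    print(n,g(n)[90:150:2,c].tolist(), g(n)[90:150:2,c+2].tolist()); print(g(n)[150,270:330:2].tolist())
import pickle
c,s=pickle.load(open("w3.pkl","rb"))
St=lambda P:np.array([551.8,-357.6,0])+Ro.from_euler('z',-38.65,degrees=True).apply(P)
for y in (12,16,20,24,28):
    P=T([-1,y,6],0,np.radians(7.2),[[0,75,145],[0,30,177],[0,30,145]]);print(y,proj("wrist",St(P),c).round(1).tolist())
print("plate left corners, y=110 channel",proj("wrist",St([[-50,115,6],[70,115,6],[-20,110,30],[-5,110,18]]),c).round(1).tolist())
```

```text
10 [128, 127, 128, 129, 130, 129, 129, 128, 128, 127, 125, 143, 132, 165, 183, 188, 189, 190, 189, 190, 190, 188, 190, 189, 190, 189, 189, 189, 188, 189] [129, 163, 167, 127, 128, 128, 128, 130, 128, 129, 124, 130, 133, 162, 180, 184, 184, 185, 185, 183, 185, 186, 185, 185, 185, 184, 184, 185, 184, 182]
[184, 178, 167, 187, 128, 128, 122, 123, 159, 172, 110, 124, 126, 127, 129, 131, 174, 162, 128, 160, 186, 187, 181, 163, 132, 97, 128, 125, 127, 126]
11 [137, 137, 124, 131, 131, 168, 130, 118, 145, 175, 194, 201, 201, 202, 203, 201, 202, 202, 204, 202, 204, 203, 203, 203, 205, 203, 204, 204, 205, 205] [137, 137, 141, 133, 137, 191, 175, 116, 144, 172, 194, 197, 196, 196, 195, 196, 196, 194, 195, 195, 193, 194, 195, 195, 195, 195, 194, 194, 195, 194]
[192, 190, 196, 195, 194, 191, 194, 192, 185, 198, 146, 137, 131, 131, 192, 171, 123, 128, 129, 165, 190, 184, 182, 176, 197, 206, 194, 181, 153, 118]
12 [179, 179, 179, 179, 180, 179, 178, 179, 178, 180, 180, 177, 180, 180, 179, 177, 179, 179, 180, 178, 179, 178, 180, 178, 178, 180, 179, 180, 179, 180] [175, 175, 174, 173, 175, 174, 174, 175, 173, 173, 173, 173, 173, 174, 174, 173, 173, 173, 174, 174, 174, 172, 175, 172, 171, 173, 173, 172, 172, 173]
[182, 124, 125, 120, 171, 153, 96, 120, 146, 181, 179, 172, 155, 126, 98, 83, 76, 101, 121, 120, 123, 122, 121, 123, 124, 123, 122, 123, 122, 121]
12 [[289.8, 121.6], [287.0, 247.4], [292.1, 227.1]]
16 [[289.6, 111.6], [286.7, 236.8], [291.9, 218.3]]
20 [[289.4, 101.5], [286.4, 226.0], [291.7, 209.4]]
24 [[289.2, 91.2], [286.1, 215.1], [291.5, 200.3]]
28 [[289.0, 80.9], [285.9, 204.0], [291.3, 191.2]]
plate left corners, y=110 channel [[238.6, 90.2], [396.4, 88.1], [269.4, 93.3], [293.4, 94.6]]
```

Run:
```python
from h import *
g=cv2.cvtColor(cv2.imread("pics/w12.png"),cv2.COLOR_BGR2GRAY)
for c in (288,290,292):print(g[40:92:2,c].tolist())
for r_ in (60,70,80,90,100):print(r_,g[r_,270:310:2].tolist())
```

```text
[186, 186, 185, 185, 186, 184, 186, 187, 187, 185, 185, 186, 185, 185, 185, 185, 186, 185, 171, 150, 168, 182, 180, 182, 182, 180]
[186, 184, 187, 186, 187, 187, 187, 187, 186, 185, 186, 186, 186, 186, 185, 186, 186, 184, 131, 151, 169, 178, 180, 178, 178, 179]
[187, 187, 187, 185, 186, 186, 187, 187, 185, 185, 185, 187, 186, 186, 187, 186, 186, 186, 114, 142, 162, 176, 174, 176, 175, 175]
60 [186, 184, 185, 187, 185, 185, 185, 184, 186, 185, 186, 185, 186, 187, 187, 186, 184, 181, 179, 182]
70 [185, 185, 184, 185, 186, 185, 185, 183, 185, 185, 186, 186, 188, 186, 187, 183, 172, 126, 124, 124]
80 [184, 185, 185, 186, 184, 186, 186, 185, 165, 168, 169, 162, 142, 116, 110, 182, 181, 144, 123, 124]
90 [114, 116, 116, 117, 116, 116, 117, 116, 155, 180, 179, 175, 153, 124, 99, 76, 103, 108, 110, 109]
100 [140, 124, 123, 119, 119, 117, 122, 122, 153, 181, 179, 174, 154, 124, 97, 74, 74, 104, 122, 121]
```

The guard didn't follow the drag. With high floor friction it tipped about its corner and fell back to y≈30. I'll regrip firmly, take its weight a millimetre or two off the floor, and carry it across.

drive_tool:
  plan:
    - {"x":0.15,"y":-0.14,"z":0,"ax":0,"ay":0,"az":0,"hand":70}
    - {"x":0.28,"y":-0.28,"z":0,"ax":0,"ay":0,"az":0,"hand":50}
    - {"x":0.28,"y":-0.28,"z":0,"ax":0,"ay":0,"az":0,"hand":30}
    - {"x":0.28,"y":-0.28,"z":0,"ax":0,"ay":0,"az":0,"hand":16}
    - {"x":0.28,"y":-0.28,"z":0,"ax":0,"ay":0,"az":0,"hand":5}
    - {"x":0.28,"y":-0.28,"z":0,"ax":0,"ay":0,"az":0,"hand":5}
    - {"x":0.28,"y":-0.28,"z":0,"ax":0,"ay":0,"az":0,"hand":5}
    - {"x":0.28,"y":-0.28,"z":0,"ax":0,"ay":0,"az":0,"hand":5}
  grip_force: 60

```text
clock: 16.75
eef_pos: [584.0, -345.2, 151.9]
tcp_rot: [-3.037, 0.0, 0.895]
contact_force: [0.0, 0.4, 3.4]
opening: 0.087
grasp_force: 58.9
```

drive_tool:
  plan:
    - {"x":0,"y":-0.01,"z":-0.03,"ax":0,"ay":0,"az":0,"hand":5}
    - {"x":0,"y":-0.03,"z":-0.06,"ax":0,"ay":0,"az":0,"hand":5}
    - {"x":0,"y":-0.04,"z":-0.08,"ax":0,"ay":0,"az":0,"hand":5}
    - {"x":0,"y":-0.04,"z":-0.08,"ax":0,"ay":0,"az":0,"hand":5}

```text
clock: 17.15
eef_pos: [582.2, -343.9, 155.6]
tcp_rot: [-3.036, 0.001, 0.895]
contact_force: [0.5, 0.6, -3.6]
opening: 0.085
grasp_force: 58.6
```

```bash
cat > yy.py <<'E'
from edge import *
def gy(n,z,x=-1,lean=7.2):
    import pickle
    c,s=pickle.load(open("w3.pkl","rb"))
    St=lambda P:np.array([551.8,-357.6,0])+Ro.from_euler('z',-38.65,degrees=True).apply(P)
    g=cv2.cvtColor(cv2.imread(f"pics/w{n}.png"),cv2.COLOR_BGR2GRAY)
    q=[proj("wrist",St(T([x,y,z],0,np.radians(lean),[[0,75,145]])),c)[0] for y in np.arange(-5,45,1)]
    col=int(round(q[25][0]))
    e=Ro.from_euler('z',38.65,degrees=True).apply(np.array(s["eef_pos"])-[551.8,-357.6,0])
    print("tcp stand",e.round(2),"col",col,"row(y):",[(int(y),round(float(a[1]),1)) for y,a in zip(np.arange(-5,45,1),q)][int(round(e[1]))+1:int(round(e[1]))+10:2])
    for cc in (col-6,col-3,col):print(cc,g[60:130:2,cc].tolist())
E
python3 look.py 13; python3 -c "
from yy import *
gy('13',9)"
```

```text
[ 582.23102699 -343.86443948  155.61413635] [-3.03612587e+00  5.86756704e-04  8.95481901e-01] 17.15 [ 0.46451999  0.56356098 -3.58112925]
tcp stand [ 15.19  29.73 155.61] col 330 row(y): [(26, 121.8), (28, 116.8), (30, 111.8), (32, 106.8), (34, 101.8)]
324 [197, 198, 198, 196, 198, 197, 197, 199, 197, 200, 204, 204, 200, 200, 198, 199, 198, 200, 198, 199, 198, 198, 190, 135, 139, 120, 118, 146, 169, 186, 189, 190, 188, 189, 188]
327 [198, 198, 197, 197, 196, 199, 197, 198, 199, 197, 198, 200, 199, 198, 166, 136, 135, 156, 135, 136, 137, 156, 138, 136, 135, 119, 132, 120, 136, 147, 150, 150, 147, 150, 148]
330 [197, 198, 199, 198, 199, 196, 198, 198, 199, 198, 199, 199, 198, 154, 137, 138, 182, 135, 139, 135, 136, 136, 138, 135, 137, 129, 176, 130, 119, 111, 107, 105, 112, 113, 112]
```

drive_tool:
  plan:
    - {"x":-0.06,"y":0,"z":0,"ax":0,"ay":0,"az":0,"hand":5}
    - {"x":-0.12,"y":0,"z":0,"ax":0,"ay":0,"az":0,"hand":5}
    - {"x":-0.18,"y":0,"z":0,"ax":0,"ay":0,"az":0,"hand":5}
    - {"x":-0.24,"y":0,"z":0,"ax":0,"ay":0,"az":0,"hand":5}
    - {"x":-0.27,"y":0,"z":0,"ax":0,"ay":0,"az":0,"hand":5}
    - {"x":-0.27,"y":0,"z":0,"ax":0,"ay":0,"az":0,"hand":5}
    - {"x":-0.27,"y":0,"z":0,"ax":0,"ay":0,"az":0,"hand":5}

```text
clock: 18.0
eef_pos: [574.0, -354.5, 155.8]
tcp_rot: [-3.037, 0.0, 0.895]
contact_force: [-0.9, -0.4, -4.1]
opening: 0.086
grasp_force: 58.6
```

```bash
python3 look.py 14; python3 -c "
from yy import *
gy('14',9)"
```

```text
[ 574.02464769 -354.52634275  155.82492519] [-3.03663169e+00  3.74291379e-04  8.95307432e-01] 18.0 [-0.87596065 -0.4486398  -4.05928897]
tcp stand [ 15.44  16.28 155.82] col 329 row(y): [(12, 123.2), (14, 118.3), (16, 113.3), (18, 108.3), (20, 103.3)]
323 [204, 206, 205, 202, 201, 198, 198, 198, 199, 199, 199, 198, 198, 197, 141, 136, 123, 132, 131, 132, 131, 130, 131, 133, 133, 132, 122, 150, 178, 192, 193, 195, 193, 194, 194]
326 [198, 196, 199, 198, 199, 188, 137, 147, 179, 148, 137, 150, 172, 137, 136, 136, 124, 134, 133, 175, 171, 133, 142, 176, 133, 134, 119, 130, 149, 166, 166, 165, 165, 166, 164]
329 [198, 197, 198, 198, 153, 136, 138, 136, 135, 136, 137, 137, 137, 137, 136, 137, 134, 192, 194, 193, 193, 193, 192, 191, 190, 190, 177, 163, 115, 116, 115, 115, 115, 116, 114]
```

drive_tool:
  plan:
    - {"x":0,"y":0.005,"z":0.03,"ax":0,"ay":0,"az":0,"hand":5}
    - {"x":0,"y":0.005,"z":0.05,"ax":0,"ay":0,"az":0,"hand":5}
    - {"x":0,"y":0.06,"z":0.05,"ax":0.17,"ay":0,"az":0,"hand":5}
    - {"x":0,"y":0.11,"z":0.05,"ax":0.33,"ay":0,"az":0,"hand":5}
    - {"x":0,"y":0.16,"z":0.05,"ax":0.5,"ay":0,"az":0,"hand":5}
    - {"x":0,"y":0.16,"z":0.05,"ax":0.5,"ay":0,"az":0,"hand":5}
    - {"x":0,"y":0.16,"z":0.05,"ax":0.5,"ay":0,"az":0,"hand":5}

```text
clock: 18.85
eef_pos: [580.1, -359.5, 152.1]
tcp_rot: [-2.984, 0.001, 0.895]
contact_force: [-0.7, 0.5, -3.0]
opening: 0.089
grasp_force: 58.6
```

drive_tool:
  plan:
    - {"x":0,"y":0.04,"z":0,"ax":0.14,"ay":0,"az":0,"hand":5}
    - {"x":0,"y":0.08,"z":0,"ax":0.28,"ay":0,"az":0,"hand":5}
    - {"x":0,"y":0.12,"z":0,"ax":0.42,"ay":0,"az":0,"hand":5}
    - {"x":0,"y":0.12,"z":0,"ax":0.42,"ay":0,"az":0,"hand":5}

```text
clock: 19.25
eef_pos: [585.0, -363.4, 151.2]
tcp_rot: [-2.94, 0.0, 0.895]
contact_force: [-0.0, -0.3, -3.0]
opening: 0.086
grasp_force: 58.7
```

drive_tool:
  plan:
    - {"x":0,"y":0.04,"z":0,"ax":0.14,"ay":0,"az":0,"hand":5}
    - {"x":0,"y":0.08,"z":0,"ax":0.28,"ay":0,"az":0,"hand":5}
    - {"x":0,"y":0.12,"z":0,"ax":0.42,"ay":0,"az":0,"hand":5}
    - {"x":0,"y":0.12,"z":0,"ax":0.42,"ay":0,"az":0,"hand":5}

```text
clock: 19.65
eef_pos: [589.6, -367.0, 149.9]
tcp_rot: [-2.895, 0.0, 0.895]
contact_force: [-0.1, 0.1, -2.9]
opening: 0.09
grasp_force: 58.7
```

Run:
```python
from h import *
s=monitor.sense();e=Ro.from_euler('z',38.65,degrees=True).apply(np.array(s["eef_pos"])-[551.8,-357.6,0]);l=s["tcp_rot"][0]+np.pi
print(e,np.degrees(l),e-146*np.array([np.sin(l),0,np.cos(l)]),s["wrist_torque"])
```

```text
[ 35.38210405  16.25366442 149.90391273] 14.103434395565056 [-0.19417541 16.25366442  8.30473074] [-0.15599283 -0.25194365 -0.00837542]
```

drive_tool:
  plan:
    - {"x":0,"y":0.03,"z":0.01,"ax":0.1,"ay":0,"az":0,"hand":5}
    - {"x":0,"y":0.035,"z":0.025,"ax":0.1,"ay":0,"az":0,"hand":5}
    - {"x":0,"y":0.035,"z":0.025,"ax":0.1,"ay":0,"az":0,"hand":5}
    - {"x":0,"y":0.035,"z":0.025,"ax":0.1,"ay":0,"az":0,"hand":5}

```text
clock: 20.05
eef_pos: [590.3, -367.5, 148.7]
tcp_rot: [-2.886, 0.0, 0.895]
contact_force: [0.3, 0.7, -3.5]
opening: 0.091
grasp_force: 58.7
```

drive_tool:
  plan:
    - {"x":-0.05,"y":0,"z":0,"ax":0,"ay":0,"az":0,"hand":5}
    - {"x":-0.1,"y":0,"z":0,"ax":0,"ay":0,"az":0,"hand":5}
    - {"x":-0.15,"y":0,"z":0,"ax":0,"ay":0,"az":0,"hand":5}
    - {"x":-0.15,"y":0,"z":0,"ax":0,"ay":0,"az":0,"hand":5}

```text
clock: 20.45
eef_pos: [585.3, -373.8, 148.8]
tcp_rot: [-2.886, 0.001, 0.895]
contact_force: [-0.9, 0.2, -3.4]
opening: 0.09
grasp_force: 58.7
```

drive_tool:
  plan:
    - {"x":-0.04,"y":0,"z":0,"ax":0,"ay":0,"az":0,"hand":5}
    - {"x":-0.08,"y":0,"z":0,"ax":0,"ay":0,"az":0,"hand":5}
    - {"x":-0.12,"y":0,"z":0,"ax":0,"ay":0,"az":0,"hand":5}
    - {"x":-0.14,"y":0,"z":0,"ax":0,"ay":0,"az":0,"hand":5}
    - {"x":-0.14,"y":0,"z":0,"ax":0,"ay":0,"az":0,"hand":5}

```text
clock: 20.95
eef_pos: [581.2, -379.0, 148.7]
tcp_rot: [-2.886, 0.001, 0.895]
contact_force: [-0.4, 0.3, -2.8]
opening: 0.094
grasp_force: 58.7
```

drive_tool:
  plan:
    - {"x":-0.02,"y":0,"z":0,"ax":0,"ay":0,"az":0,"hand":5}
    - {"x":-0.04,"y":0,"z":0,"ax":0,"ay":0,"az":0,"hand":5}
    - {"x":-0.04,"y":0,"z":0,"ax":0,"ay":0,"az":0,"hand":5}

```text
clock: 21.25
eef_pos: [579.9, -380.5, 148.7]
tcp_rot: [-2.886, 0.001, 0.895]
contact_force: [-0.5, -0.9, -3.2]
opening: 0.085
grasp_force: 58.7
```

Run:
```python
from h import *
s=monitor.sense();e=Ro.from_euler('z',38.65,degrees=True).apply(np.array(s["eef_pos"])-[551.8,-357.6,0]);l=s["tcp_rot"][0]+np.pi
print(e,np.degrees(l),e-146*np.array([np.sin(l),0,np.cos(l)]),Ro.from_euler('z',38.65,degrees=True).apply(s["contact_force"]))
```

```text
[ 36.29260202  -0.3421743  148.68280586] 14.658524634101864 [-0.65382082 -0.3421743   7.43493211] [ 0.13303911 -0.99118425 -3.19652395]
```

drive_tool:
  plan:
    - {"x":-0.01,"y":0,"z":0,"ax":0,"ay":0,"az":0,"hand":5}
    - {"x":-0.02,"y":0,"z":0,"ax":0,"ay":0,"az":0,"hand":5}
    - {"x":-0.03,"y":0,"z":0,"ax":0,"ay":0,"az":0,"hand":5}
    - {"x":-0.03,"y":0,"z":0,"ax":0,"ay":0,"az":0,"hand":5}

```text
clock: 21.65
eef_pos: [579.3, -381.4, 148.7]
tcp_rot: [-2.886, -0.0, 0.895]
contact_force: [1.1, 2.0, -3.2]
opening: 0.088
grasp_force: 58.7
```

drive_tool:
  plan:
    - {"x":-0.01,"y":0,"z":0,"ax":0,"ay":0,"az":0,"hand":5}
    - {"x":-0.02,"y":0,"z":0,"ax":0,"ay":0,"az":0,"hand":5}
    - {"x":-0.02,"y":0,"z":0,"ax":0,"ay":0,"az":0,"hand":5}

```text
clock: 21.95
eef_pos: [579.1, -381.6, 148.8]
tcp_rot: [-2.886, -0.001, 0.896]
contact_force: [3.0, 4.2, -2.5]
opening: 0.089
grasp_force: 58.7
```

drive_tool:
  plan:
    - {"x":0.02,"y":0,"z":0,"ax":0,"ay":0,"az":0,"hand":5}
    - {"x":0.02,"y":0.01,"z":0.015,"ax":0.03,"ay":0,"az":0,"hand":5}
    - {"x":0.02,"y":0.015,"z":0.03,"ax":0.05,"ay":0,"az":0,"hand":5}
    - {"x":0.02,"y":0.015,"z":0.03,"ax":0.05,"ay":0,"az":0,"hand":5}

```text
clock: 22.35
eef_pos: [580.0, -382.0, 148.1]
tcp_rot: [-2.882, -0.0, 0.895]
contact_force: [2.6, 3.0, 4.6]
opening: 0.089
grasp_force: 59.6
```

drive_tool:
  plan:
    - {"x":0,"y":0,"z":0,"ax":0,"ay":0,"az":0,"hand":11}
    - {"x":0,"y":0,"z":0,"ax":0,"ay":0,"az":0,"hand":14}
    - {"x":0,"y":0,"z":0,"ax":0,"ay":0,"az":0,"hand":20}
    - {"x":0,"y":0,"z":0,"ax":0,"ay":0,"az":0,"hand":35}
    - {"x":0,"y":0,"z":0,"ax":0,"ay":0,"az":0,"hand":40}
    - {"x":0,"y":0,"z":0,"ax":0,"ay":0,"az":0,"hand":40}

```text
clock: 22.95
eef_pos: [579.3, -381.9, 147.0]
tcp_rot: [-2.88, 0.001, 0.895]
contact_force: [0.3, -0.9, -0.4]
opening: 0.463
grasp_force: 0.0
```

```bash
python3 look.py 15
python3 - <<'E'
from yy import *
gy('15',6,0,15)
E
```

```text
[ 579.26994436 -381.90807309  146.9957107 ] [-2.88048599e+00  5.83924964e-04  8.95432612e-01] 22.95 [ 0.27578184 -0.94302197 -0.37163028]
tcp stand [ 36.64  -1.83 147.  ] col 327 row(y): []
321 [198, 134, 136, 123, 129, 128, 129, 129, 128, 128, 130, 128, 129, 128, 126, 129, 129, 127, 128, 128, 128, 126, 127, 125, 126, 139, 170, 187, 195, 195, 196, 194, 194, 194, 196]
324 [197, 156, 135, 120, 128, 128, 127, 129, 126, 126, 129, 127, 127, 130, 128, 128, 129, 129, 128, 126, 129, 129, 128, 127, 125, 130, 157, 177, 182, 183, 180, 182, 183, 183, 180]
327 [135, 135, 135, 120, 131, 129, 172, 154, 128, 154, 178, 147, 129, 128, 126, 135, 127, 128, 170, 128, 129, 128, 164, 128, 126, 124, 129, 137, 143, 142, 141, 141, 143, 141, 142]
```

drive_tool:
  plan:
    - {"x":0,"y":0,"z":-0.2,"ax":0,"ay":0,"az":0,"hand":45}
    - {"x":0,"y":0,"z":-0.6,"ax":0,"ay":0,"az":0,"hand":45}
    - {"x":0,"y":0,"z":-1.0,"ax":0,"ay":0,"az":0,"hand":45}
    - {"x":0,"y":0,"z":-1.6,"ax":0,"ay":0,"az":0,"hand":45}
    - {"x":0,"y":0,"z":-2.2,"ax":0,"ay":0,"az":0,"hand":45}
    - {"x":0,"y":0,"z":-2.4,"ax":0,"ay":0,"az":0,"hand":45}
    - {"x":0,"y":0,"z":-2.4,"ax":0,"ay":0,"az":0,"hand":45}

```text
clock: 23.8
eef_pos: [604.4, -401.8, 264.8]
tcp_rot: [-2.884, 0.0, 0.895]
contact_force: [-0.7, 0.5, -0.4]
opening: 0.531
grasp_force: 0.0
```

```bash
python3 look.py 16
python3 - <<'E'
from yy import *
c,s=__import__("pickle").load(open("w3.pkl","rb"))
g=cv2.cvtColor(cv2.imread("pics/s16.png"),cv2.COLOR_BGR2GRAY)
St=lambda P:np.array([551.8,-357.6,0])+Ro.from_euler('z',-38.65,degrees=True).apply(P)
for y in (-1.5,0,4):
  for l in (7,15):
    P=T([0,y,6],0,np.radians(l),[[0,-75,145],[0,-75,90],[0,-75,40]]);print(y,l,"scene",proj("scene",St(P)).round(1).tolist(),"wrist",proj("wrist",St(T([0,y,6],0,np.radians(l),[[0,75,145],[0,-75,145],[0,30,177],[0,-30,177]])),c).round(1).tolist())
for row in range(200,280,8):print(row,g[row,350:400].tolist())
w=cv2.cvtColor(cv2.imread("pics/w16.png"),cv2.COLOR_BGR2GRAY)
q=proj("wrist",St(T([0,0,6],0,np.radians(15),[[0,75,145]])),c)[0].round().astype(int);print(q)
for k in range(-12,10,3):print(q[0]+k,w[q[1]-16:q[1]+18:2,q[0]+k].tolist())
E
```

```text
[ 604.40989573 -401.76085151  264.82977353] [-2.88401717e+00  2.09630433e-04  8.95445237e-01] 23.8 [-0.74762811  0.5467848  -0.38853777]
-1.5 7 scene [[373.6, 231.8], [368.4, 257.2], [363.8, 279.4]] wrist [[296.4, 121.4], [299.9, 313.5], [287.9, 190.1], [290.0, 275.1]]
-1.5 15 scene [[384.1, 234.3], [374.7, 258.8], [366.5, 280.0]] wrist [[324.7, 121.2], [324.7, 314.2], [324.9, 190.4], [324.9, 275.9]]
0 7 scene [[373.7, 231.4], [368.4, 256.9], [363.8, 279.0]] wrist [[296.4, 119.2], [299.9, 311.8], [287.8, 187.9], [289.9, 273.1]]
0 15 scene [[384.1, 233.9], [374.7, 258.4], [366.6, 279.7]] wrist [[324.7, 119.1], [324.7, 312.5], [324.9, 188.2], [324.9, 273.9]]
4 7 scene [[373.7, 230.5], [368.4, 255.9], [363.9, 278.0]] wrist [[296.3, 113.4], [299.8, 307.3], [287.7, 181.9], [289.8, 267.7]]
4 15 scene [[384.1, 233.0], [374.8, 257.4], [366.6, 278.6]] wrist [[324.7, 113.2], [324.7, 308.0], [324.9, 182.1], [324.9, 268.5]]
200 [29, 26, 28, 31, 34, 33, 30, 29, 29, 26, 26, 26, 28, 26, 29, 30, 31, 28, 28, 27, 27, 28, 28, 28, 28, 32, 31, 27, 24, 26, 25, 25, 25, 23, 25, 24, 34, 77, 78, 51, 33, 29, 2
[... 2223 characters left out ...]
3 [144, 144, 144, 145, 144, 144, 144, 144, 147, 146, 146, 148, 146, 148, 148, 148, 149]
316 [93, 92, 93, 94, 93, 93, 95, 92, 92, 94, 93, 92, 94, 94, 93, 95, 94]
319 [129, 126, 127, 129, 127, 127, 130, 127, 127, 139, 172, 177, 177, 176, 174, 177, 176]
322 [123, 125, 125, 123, 123, 125, 124, 126, 121, 146, 178, 182, 181, 182, 182, 182, 181]
325 [162, 127, 169, 151, 141, 175, 135, 175, 160, 118, 119, 120, 117, 119, 118, 118, 121]
328 [187, 185, 186, 186, 186, 185, 186, 186, 162, 128, 127, 128, 128, 129, 128, 130, 128]
331 [182, 182, 183, 182, 180, 181, 182, 136, 124, 126, 125, 126, 125, 125, 124, 124, 126]
334 [189, 189, 189, 190, 189, 178, 130, 129, 132, 130, 130, 130, 129, 128, 129, 128, 129]
```

```bash
python3 -c "
from h import *
print(r.sign_off())"
```

```text
the job is handed in; nothing more can be done
None
```

The guard hangs on both studs with its ledge to the front, flat against the posts and released, and I handed the job in after about 24 s of robot time. The sign-off gave no verdict. My last camera check put it at about the 15 degree hung lean and within about 2 mm of home sideways.

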